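# Load the test-cassette reader

## Task

Load both test cassettes into the spring magazine in the reader's open drawer, one at a time: face up, with the round sample well towards the drawer's front panel, press each one straight down past the two lips until they snap over it and let go of it. Then push the drawer fully shut, leaving the other things on the bench where they are.

Things in the scene. Friction and masses are not known exactly. Their poses are not given: they have to be found in the camera images.
- cassette_a: test cassette: flat block of off-white plastic, 70 long (its x axis), 24 wide (y), 10 thick (z), 18 g. Origin: centre of its underside. On its upper face a dark round sample well lies 21 mm from the centre towards -x, a rectangular pale result window and four fine ribs towards +x. It starts lying face up on the bench.
- cassette_a_well (a point): centre of cassette_a's sample well, on its upper face; axes as the cassette's.
- cassette_b: test cassette: flat block of off-white plastic, 70 long (its x axis), 24 wide (y), 10 thick (z), 18 g. Origin: centre of its underside. On its upper face a dark round sample well lies 21 mm from the centre towards -x, a rectangular pale result window and four fine ribs towards +x. It starts lying face up on the bench; the same as cassette_a.
- cassette_b_well (a point): centre of cassette_b's sample well, on its upper face; axes as the cassette's.
- reader: bench-top cassette reader, fixed: white cover with a dark sloping display over a grey lower half, 180 deep (its x axis, away from the drawer), 120 wide (y), 86 high at the front edge, rising to 115 over 45 mm. Origin: on the bench under the middle of the housing's front face. The drawer runs under a lintel 75 mm above the bench: a cassette not under the lips strikes it.
- magazine (a point): middle of the magazine's mouth, 62 mm above the bench, level with the flat undersides of its lips; moves with the drawer; x points into the reader, z up. An upright channel for cassettes lying flat along x: 73.2 by 28 mm inside four corner guides, flared outward 2.4 mm a side from z = +6 to their tops at +12. Within 20 mm of the middle in x the long sides are open for fingers down to z = -16.
- lip_front (a joint): grey spring lip, a hook 12 wide in the middle of the channel's front end, reaching 5 mm into it: sloped on top from z = +12 (in magazine) to a flat underside at z = 0. Angle, rad: 0 at rest, growing as a cassette pushes it outward, about 0.1 when one passes. A cassette laid in the mouth rests on the two lips, its underside at about z = +6.
- lip_back (a joint): the same lip at the back end. Pressing a cassette past both takes about 12 N (to 20 N if it binds). Its top must go 1 mm or more below z = 0 (in magazine), not deeper than 8 mm; the lips then snap over it and, let go, it rises against them: underside at z = -10, and at z = -20 for the one loaded before it.
- follower (a joint): black spring plate that carries the stack in the magazine; travel downward, m: 0 empty (just under the lips), about 0.010 with one cassette under the lips, 0.020 with two, stop at 0.0325. Spring force 2 N empty, 4.4 N at 0.020.
- drawer_front (a point): on the outer face of the drawer's white front panel, in its middle across, 60 mm above the bench; moves with the drawer; x points into the reader. The panel is flat and upright, 76 wide, 12 thick, from 9 to 72 mm above the bench; shut, its outer face is 12 mm in front of the housing's front face. The magazine's middle is 68 mm behind it.
- drawer (a joint): how far the drawer stands open, m: 0 shut, 0.130 fully out; slides along the reader's x axis with 3 N of friction and stays where it is left.
- shelf_post (a point): fixed: middle of the foot of the shelf's grey upright, 72 (x) by 52 mm (y) and higher than the arm, in the gap between the two halves of the bench, between the cassettes and the reader. The front edge of the shelf's board runs along y at x = 0.57, 0.5 m above the bench. Going from one side to the other, draw the tool back towards the robot, to 0.40 m or less from the base axis, and clear both.
- cycler_front (a point): fixed: middle of the lower front edge of the white thermal cycler, on the bench; the cycler is 350 wide (y), 310 deep (x) and 225 high: pass over or in front of it.
- petri_c: closed petri dish, 67 mm across, 14 high, loose on the bench; origin: centre of its underside. To be left alone.
- dropper_bottle: small white dropper bottle, 27 mm across, 86 high, standing loose behind the cassettes; origin: centre of its underside. To be left alone.
- tweezers: steel tweezers, 133 long, 17 wide, 10 high, lying loose on the bench behind the cassettes; origin: centre of the underside. To be left alone.

How it is judged:
By the outcome, as a careful person would: the job done as asked, in the order asked, and still so for the second after the job is handed in, with the robot touching nothing.
It also fails if it takes over 67 s, if anything falls off the work surface, if the arm or the gripper's body presses on something with over 40 N, if the wrist force passes 120 N, or if a joint passes its speed limit or range.

## Robot

A 7-joint arm with a two-finger parallel gripper is mounted at the origin on the work surface; the furniture and walls round the work are solid. World frame = base frame: x ahead of the robot, y to its left, z up, the work surface at z = 0. Lengths are in m, angles in rad, forces in N, time in s.
With the tool pointing down it reaches from about 0.425 to 0.925 m from the base axis. Payload 6.8 kg.
Tool frame: the origin (TCP) lies midway between the tips of the shut fingers; the grasp point (between the pads) lies manip.grasp_offset behind it (manip.grasp_offset is the distance from the TCP to the grasp point, in m); z points along the fingers, y is the line along which they close (so a half turn about z gives the same grasp; the last joint's range is limited). The gripper opens to 88 mm and grips with 3 to 60 N. Pads are 20 mm wide; open, the fingers measure 115 mm over their backs; the gripper's body (75 mm by 178 mm) begins 61 mm behind the grasp point.
Start: joints at [1.074, 0.477, 0.022, 1.555, -0.011, 1.109, -0.083], TCP at [0.256, -0.625, 0.223] pointing down, gripper open.
Joint ranges: [-2.96, 2.96], [-0.34, 2.1], [-1.41, 1.46], [0.24, 2.44], [-1.37, 4.51], [0.17, 1.92], [-2.96, 2.96]. Speed limits (rad/s): [2.39, 2.39, 3.14, 3.14, 3.14, 3.14, 3.14].

## Interface

Orientations are given as a 3x3 rotation matrix whose columns are the frame's x, y, z axes.
In Python, from workcell import manip gives the robot as it stands.
- The arm moves only by the shell command python3 -m handwheel 'ROWS'. ROWS is JSON, a list of rows, each an object of numbers: "wx", "wy", "wz": the turn, a rotation vector about the tool's x, y, z in units of 6 degrees (1.0 is 6 degrees); "dx", "dy", "dz": the shift along the tool's x, y, z in units of 40 mm (1.0 is 40 mm); "fingers": the closure, from 0 (fully open) to 1 (shut). In form: [{"wx": .., "wy": .., "wz": .., "dx": .., "dy": .., "dz": .., "fingers": ..}, ...]. A call has 1 to 20 rows; each row is the pose to reach, as a shift and turn from the pose commanded when the call began, along the tool's axes at that moment; what a row does not reach only later rows make up. A row lasts 1/10 s, in which the tool goes at most 50 mm and 8.59 degrees, less where a joint would pass 70% of its speed; a pose out of reach is approached as far as the arm can. A call with a gripper value outside its range is refused whole. The fingers move at their own pace and stop on an object; the grip force is fixed at half the most. Time passes only in rows, so rows that repeat a pose let the fingers close. It gives the time, the measured TCP pose, the force, the opening and the grip force at its end, in the units of the state.
- manip.get_obs(): the state, without advancing time (a new reading comes with each control period).
- manip.snapshot(name): name is "scene" or "top" or "wrist"; returns a dict with "image" (384x512x3 uint8, red, green, blue), "z_map" (384x512 float32, m along the optical axis (not along the pixel's ray), 0 where there is no reading), "fx", "fy", "cx", "cy" (pixels), "rvec" (rotation vector, rad) and "tvec" (3), from world to camera coordinates, as OpenCV has them; the wrist camera has in their place "mount" (4x4, takes a point from camera to tool coordinates, whose origin is the TCP and whose axes are the flange's). Camera axes: x right, y down, z forward; pixel columns grow to the right and rows downward; lengths in m; the calibration is good to about 2 mm. A picture is of the moment at which its call begins: read the wrist's pose just before it.
- manip.job_done(): hands the job in; it is judged then, once.
The state is a dict: "time_s": time; "qpos": joint angles; "joint_vel": joint speeds; "joint_torque": joint torques, N m; "tool_pos": TCP position; "eef_rot": TCP orientation; "force": force on the tool from outside, world axes, zero at the start; "moment": the same for the moment, N m; "grip_width": opening from 0.0 (shut) to 1.0 (fully open); "gripper_force": force on a finger pad.
Only numpy, scipy, OpenCV 4.12 (cv2) and the standard library are available. Lean on these libraries where they do the work, as an engineer would, in place of code of your own. Each camera call takes 0.05 s, during which the arm holds its last target. There are 200 camera calls.

## Working session

There is one attempt and no reset: what is moved stays moved. The work goes in short steps, Python scripts to look and compute and a shell command to move; the robot and the scene stay as the last step left them, time stands still between calls to the robot, and variables do not carry over. Pictures are saved under pics/ and viewed, at most 10 in all, crops included, and the job is handed in when it is done.

```bash
mkdir -p pics; ls
cat > h.py <<'E'
import numpy as np, cv2
from workcell import manip
def cam(s):
    o=manip.get_obs() if s=='wrist' else None
    c=manip.snapshot(s); K=np.array([[c['fx'],0,c['cx']],[0,c['fy'],c['cy']],[0,0,1.]])
    if s=='wrist':
        M=np.array(c['mount']); Rt=np.array(o['eef_rot']); R=Rt@M[:3,:3]; p=Rt@M[:3,3]+np.array(o['tool_pos'])
    else:
        R=cv2.Rodrigues(np.array(c['rvec'],float))[0].T; p=-R@np.array(c['tvec'],float).ravel()
    c.update(K=K,R=R,p=p); return c
def ray(c,uv,z):
    uv=np.atleast_2d(uv).astype(float); d=np.c_[uv,np.ones(len(uv))]@np.linalg.inv(c['K']).T@c['R'].T
    return c['p']+d*((z-c['p'][2])/d[:,2])[:,None]
def cloud(c):
    v,u=np.mgrid[:384,:512]; d=np.stack([u,v,np.ones_like(u)],-1)@np.linalg.inv(c['K']).T
    return c['p']+(d*c['z_map'][...,None])@c['R'].T
def save(c,n): cv2.imwrite(f'pics/{n}.png',c['image'][...,::-1])
E
python3 - <<'E'
from h import *
import pickle
print(manip.get_obs(), manip.grasp_offset)
ims=[]
for s in ('scene','top','wrist'):
    c=cam(s); pickle.dump(c,open(s+'.pkl','wb')); ims.append(c['image']); print(s,c['p'],c['R'][:,2],c['K'][0,0]); 
    cv2.imwrite(f'pics/{s}0.png',cv2.resize(c['image'][...,::-1],(768,576)))
E
```

```text
pics
{'time_s': 0.0, 'qpos': array([ 1.073901  ,  0.47776683,  0.02232505,  1.55640695, -0.01149879,
        1.10933848, -0.08310413]), 'joint_vel': array([-0.00057462,  0.00222914,  0.00114322, -0.0010465 , -0.00118304,
        0.00022188,  0.00071634]), 'joint_torque': array([-6.20293140e-04, -5.82858109e+01,  1.53403245e+00, -2.72611284e+01,
       -5.44219895e-02,  1.69335172e-02,  1.67341341e-04]), 'tool_pos': array([ 0.25564369, -0.62407337,  0.22172256]), 'eef_rot': array([[ 9.25354389e-01,  3.79102391e-01, -7.94397095e-04],
       [ 3.79103203e-01, -9.25353004e-01,  1.60594284e-03],
       [-1.26280966e-04, -1.78722474e-03, -9.99998395e-01]]), 'force': array([0.74458026, 0.51866098, 0.28008143]), 'moment': array([-0.06047726, -0.00969028,  0.02294684]), 'gripper_force': 0.0, 'grip_width': 0.9957357620009786} 0.0187
scene [-0.05167231 -0.5910242   0.64921798] [ 0.50987164  0.65191347 -0.56128401] 402.9576222863257
top [0.17225676 0.11014637 1.6978982 ] [ 0.19564422  0.00321012 -0.98066969] 488.09214954781805
wrist [ 0.32684027 -0.59618702  0.38309285] [-0.25831598 -0.10538277 -0.96029544] 323.30469932229505
```

View pics/top0.png

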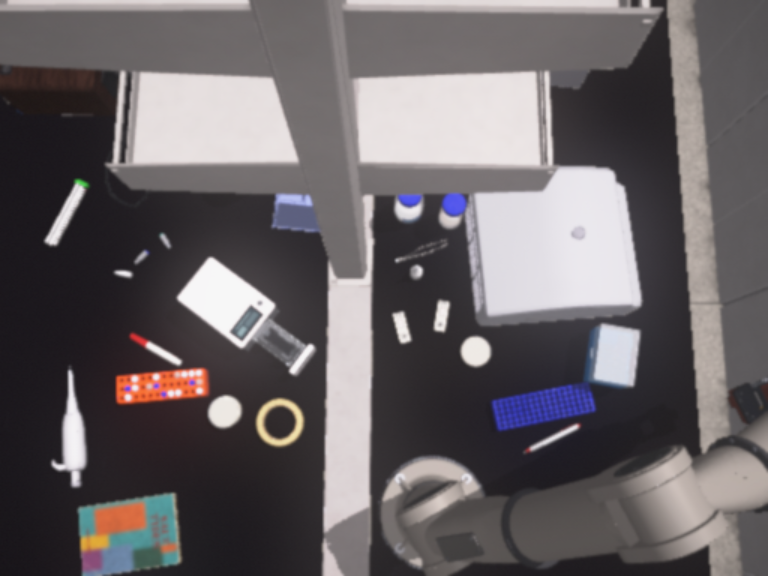

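View pics/scene0.png

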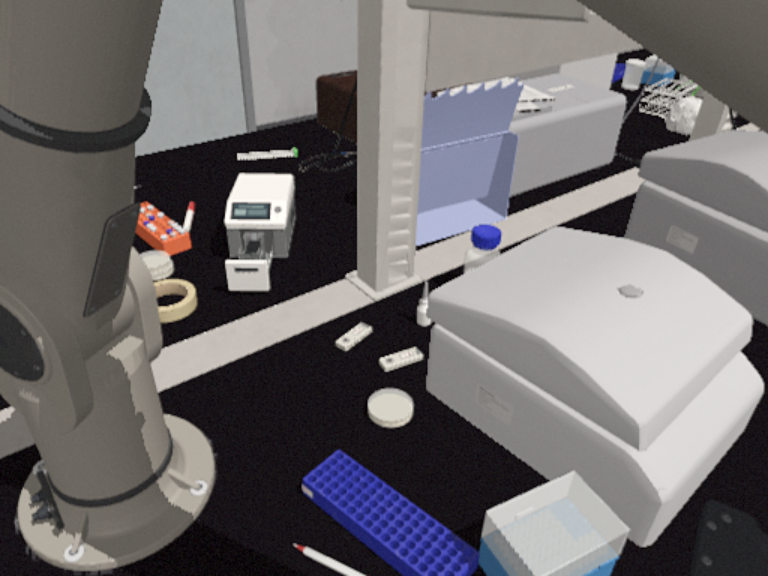

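Top view: cassettes at about (402,327) and (442,316), reader at (240,310), its drawer panel at (301,358), and the post at (345,270). The dish is at (475,351), the bottle at (416,271), and the tweezers at (422,250).

Run:
```python
from h import *
import pickle
for s,boxes in (('top',[(250,200,285,235),(283,195,310,225)]),('scene',[(215,205,255,240),(248,225,288,252)])):
    c=pickle.load(open(s+'.pkl','rb'));g=cv2.cvtColor(c['image'],cv2.COLOR_RGB2GRAY)
    for x0,y0,x1,y1 in boxes:
        m=(g[y0:y1,x0:x1]>110).astype(np.uint8)
        n,l,st,_=cv2.connectedComponentsWithStats(m);k=1+np.argmax(st[1:,4])
        pts=np.argwhere(l==k)[:,::-1]+[x0,y0]; hull=cv2.convexHull(pts.astype(np.int32))[:,0]
        P=ray(c,hull,.009)[:,:2].astype(np.float32); r=cv2.minAreaRect((P*1000)); 
        b=cv2.boxPoints(r); e=[b[1]-b[0],b[2]-b[1]]; e=max(e,key=np.linalg.norm)
        print(s,np.round(r[0],1),np.round(r[1],1),'dir deg',round(np.degrees(np.arctan2(e[1],e[0]))%180,1))
        hsv=g[y0:y1,x0:x1]
c=pickle.load(open('top.pkl','rb'));
def P(u,v,z): return np.round(ray(c,[u/1.5,v/1.5],z)[0],3)
# drawer panel corners (top edge), reader roof corners in 768 img
print('panel',P(291,373,.072),P(313,346,.072)); print('roof',P(211,258,.115),P(178,297,.115),P(274,306,.086),P(243,347,.086))
print('petri',P(475,351,.014),'bottle',P(416,271,.08),'tw',P(422,250,.01))
cv2.imwrite('pics/z.png',cv2.resize(c['image'][165:255,110:320,::-1],None,fx=3.8,fy=3.8,interpolation=cv2.INTER_CUBIC))
```

```text
top [416.3  70.3] [74.9 28.9] dir deg 13.9
top [444.1 -22.2] [29.4 74.1] dir deg 170.3
scene [412.3  65.5] [77.6 31.9] dir deg 14.5
scene [440.8 -26.6] [33.6 73.1] dir deg 170.1
panel [0.302 0.315 0.072] [0.363 0.268 0.072]
roof [0.552 0.496 0.115] [0.464 0.564 0.115] [0.45  0.356 0.086] [0.358 0.422 0.086]
petri [ 0.36  -0.1    0.014] bottle [0.534 0.039 0.08 ] tw [0.6   0.021 0.01 ]
```

View pics/z.png

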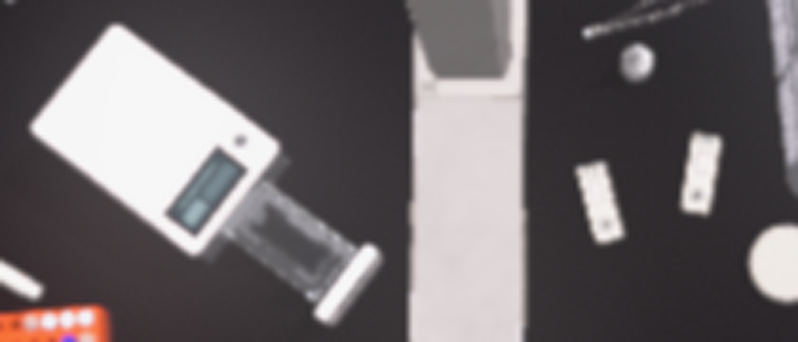

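```bash
cat >> h.py <<'E'
from scipy.spatial.transform import Rotation as Ro
def Rd(a):
    a=np.radians(a); return np.array([[np.cos(a),np.sin(a),0],[np.sin(a),-np.cos(a),0],[0,0,-1.]])
def plan(*T):
    o=manip.get_obs(); p0=R0=None; b=np.array(o['tool_pos']); B=np.array(o['eef_rot']); p,R=b,B
    for x,y,z,a in T:
        t=np.array([x,y,z]); Q=Rd(a); d=B.T@(t-b)/.04; w=Ro.from_matrix(B.T@Q).as_rotvec(degrees=True)/6
        n=max(np.linalg.norm(t-p)/.05, Ro.from_matrix(R.T@Q).magnitude()*57.3/8.59)
        print('w',np.round(w,2),'d',np.round(d,3),'rows',round(n,1)); p,R=t,Q
E
python3 - <<'E'
from h import *
import pickle
c=pickle.load(open('top.pkl','rb'));
def P(u,v,z): return np.round(ray(c,[u/1.5,v/1.5],z)[0],3)
print('post',P(333,281,0),P(368,279,0),'cyc',P(480,325,0),P(640,305,0.05),'box',P(590,380,.05),'foot',P(345,283,0))
plan((.256,-.62,.30,22.3),(.34,-.45,.30,20),(.42,.065,.22,14.2))
E
```

```text
post [0.526 0.232 0.   ] [0.531 0.149 0.   ] cyc [ 0.423 -0.114  0.   ] [ 0.464 -0.474  0.05 ] box [ 0.293 -0.351  0.05 ] foot [0.521 0.203 0.   ]
w [-0.01  0.   -0.  ] d [ 0.047 -0.098 -1.952] rows 1.6
w [-0.01  0.    0.38] d [ 3.602 -3.234 -1.948] rows 3.8
w [-0.01  0.    1.35] d [ 10.333 -14.387   0.066] rows 10.5
```

```bash
python3 -m handwheel '[{"dz":-1.95},{"dz":-1.95},{"dx":3.6,"dy":-3.2,"dz":-1.95,"wz":0.4},{"dx":3.6,"dy":-3.2,"dz":-1.95,"wz":0.4},{"dx":3.6,"dy":-3.2,"dz":-1.95,"wz":0.4},{"dx":10.3,"dy":-14.4,"dz":0,"wz":1.35},{"dx":10.3,"dy":-14.4,"dz":0,"wz":1.35},{"dx":10.3,"dy":-14.4,"dz":0,"wz":1.35},{"dx":10.3,"dy":-14.4,"dz":0,"wz":1.35},{"dx":10.3,"dy":-14.4,"dz":0,"wz":1.35},{"dx":10.3,"dy":-14.4,"dz":0,"wz":1.35},{"dx":10.3,"dy":-14.4,"dz":0,"wz":1.35},{"dx":10.3,"dy":-14.4,"dz":0,"wz":1.35},{"dx":10.3,"dy":-14.4,"dz":0,"wz":1.35},{"dx":10.3,"dy":-14.4,"dz":0,"wz":1.35},{"dx":10.3,"dy":-14.4,"dz":0,"wz":1.35},{"dx":10.3,"dy":-14.4,"dz":0,"wz":1.35}]'
python3 - <<'E'
from h import *
o=manip.get_obs(); print(o['qpos'],o['tool_pos'],o['eef_rot'])
c=cam('wrist'); save(c,'w1'); g=cv2.cvtColor(c['image'],cv2.COLOR_RGB2GRAY)
n,l,st,ce=cv2.connectedComponentsWithStats((g>110).astype(np.uint8))
for k in range(1,n):
    if st[k,4]>300:
        h=cv2.convexHull(np.argwhere(l==k)[:,::-1].astype(np.int32))[:,0]; P=ray(c,h,.010)[:,:2]
        r=cv2.minAreaRect((P*1000).astype(np.float32)); b=cv2.boxPoints(r); e=max([b[1]-b[0],b[2]-b[1]],key=np.linalg.norm)
        print(ce[k].round(),st[k],np.round(r[0],1),np.round(r[1],1),np.degrees(np.arctan2(e[1],e[0]))%180)
E
```

```text
[ 1.0739043   0.47763892  0.02238285  1.55613948 -0.01146609  1.10933019
 -0.08310018] [ 0.25567348 -0.6242332   0.22192239] [[ 9.25367044e-01  3.79071764e-01 -6.56214274e-04]
 [ 3.79072305e-01 -9.25366248e-01  1.22257525e-03]
 [-1.43794786e-04 -1.38008350e-03 -9.99999037e-01]]
[65. 32.] [   0    0  140   75 7934] [ 302.3 -392.9] [ 72.2 151.5] 112.3342
[373. 148.] [  190     0   322   295 70299] [ 294.2 -738.1] [349.5 416.3] 112.3624
[ 59. 317.] [ 54 287  15  57 302] [ -45.2 -459.6] [93.3 16.8] 10.400441
[455. 318.] [446 287  15  58 313] [ 157.5 -954.5] [94.2 18.1] 32.50595
[281. 340.] [  155   305   285    78 15700] [  30.1 -772.4] [131.2 397.7] 112.37435$[0]: bad value
```

View pics/w1.png

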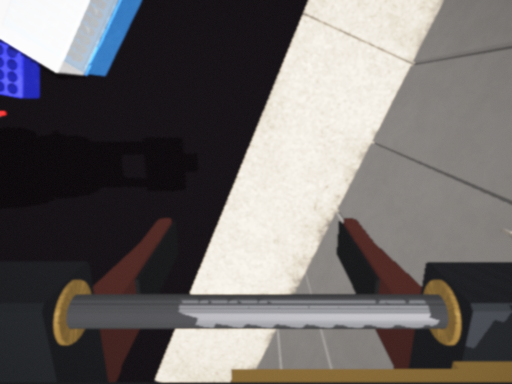

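The picture shows the view past the open fingers (tips at about (165,220) and (345,220)). The move was refused because a row must give every key.

```bash
python3 -m handwheel '[{"wx":0,"wy":0,"wz":0,"dx":0,"dy":0,"dz":-1.95,"fingers":0.3},{"wx":0,"wy":0,"wz":0,"dx":0,"dy":0,"dz":-1.95,"fingers":0.3},{"wx":0,"wy":0,"wz":0.4,"dx":3.6,"dy":-3.2,"dz":-1.95,"fingers":0.3},{"wx":0,"wy":0,"wz":0.4,"dx":3.6,"dy":-3.2,"dz":-1.95,"fingers":0.3},{"wx":0,"wy":0,"wz":0.4,"dx":3.6,"dy":-3.2,"dz":-1.95,"fingers":0.3},{"wx":0,"wy":0,"wz":0.4,"dx":3.6,"dy":-3.2,"dz":-1.95,"fingers":0.3},{"wx":0,"wy":0,"wz":1.35,"dx":10.3,"dy":-14.4,"dz":0,"fingers":0.3},{"wx":0,"wy":0,"wz":1.35,"dx":10.3,"dy":-14.4,"dz":0,"fingers":0.3},{"wx":0,"wy":0,"wz":1.35,"dx":10.3,"dy":-14.4,"dz":0,"fingers":0.3},{"wx":0,"wy":0,"wz":1.35,"dx":10.3,"dy":-14.4,"dz":0,"fingers":0.3},{"wx":0,"wy":0,"wz":1.35,"dx":10.3,"dy":-14.4,"dz":0,"fingers":0.3},{"wx":0,"wy":0,"wz":1.35,"dx":10.3,"dy":-14.4,"dz":0,"fingers":0.3},{"wx":0,"wy":0,"wz":1.35,"dx":10.3,"dy":-14.4,"dz":0,"fingers":0.3},{"wx":0,"wy":0,"wz":1.35,"dx":10.3,"dy":-14.4,"dz":0,"fingers":0.3},{"wx":0,"wy":0,"wz":1.35,"dx":10.3,"dy":-14.4,"dz":0,"fingers":0.3},{"wx":0,"wy":0,"wz":1.35,"dx":10.3,"dy":-14.4,"dz":0,"fingers":0.3},{"wx":0,"wy":0,"wz":1.35,"dx":10.3,"dy":-14.4,"dz":0,"fingers":0.3},{"wx":0,"wy":0,"wz":1.35,"dx":10.3,"dy":-14.4,"dz":0,"fingers":0.3},{"wx":0,"wy":0,"wz":1.35,"dx":10.3,"dy":-14.4,"dz":0,"fingers":0.3},{"wx":0,"wy":0,"wz":1.35,"dx":10.3,"dy":-14.4,"dz":0,"fingers":0.3}]'
cat > look.py <<'E'
from h import *
import sys
z=float(sys.argv[1]); n_=sys.argv[2]; th=int(sys.argv[3])
o=manip.get_obs(); print(o['time_s'],o['qpos'],o['tool_pos'],np.degrees(np.arctan2(o['eef_rot'][1,0],o['eef_rot'][0,0])),o['eef_rot'][:,2])
c=cam('wrist'); save(c,n_); g=cv2.cvtColor(c['image'],cv2.COLOR_RGB2GRAY)
n,l,st,ce=cv2.connectedComponentsWithStats((g>th).astype(np.uint8))
for k in range(1,n):
    if st[k,4]>300:
        h=cv2.convexHull(np.argwhere(l==k)[:,::-1].astype(np.int32))[:,0]; P=ray(c,h,z)[:,:2]
        r=cv2.minAreaRect((P*1000).astype(np.float32)); b=cv2.boxPoints(r); e=max([b[1]-b[0],b[2]-b[1]],key=np.linalg.norm)
        print(ce[k].round(),st[k],np.round(r[0],1),np.round(r[1],1),np.degrees(np.arctan2(e[1],e[0]))%180)
E
python3 look.py .01 w2 110
```

```text
time_s: 2.2
tool_pos: [0.4187, 0.0632, 0.2226]
eef_rot: [[0.97, 0.243, -0.0], [0.243, -0.97, -0.001], [-0.0, 0.001, -1.0]]
force: [0.7, -0.5, -0.2]
grip_width: 0.698
gripper_force: 0.0
2.2 [ 0.22154552  0.09347986 -0.54212175  2.09121876  0.05894193  0.97150021
 -1.67733201] [0.41868146 0.06316454 0.22261928] 14.060594040008953 [-2.80660513e-04 -5.99640779e-04 -9.99999781e-01]
[153. 129.] [   93     0   130   276 21984] [402.3 187.9] [340.4 102.4] 0.11780427
[326.   9.] [273   0 128  16 573] [595.7  21.4] [ 13.  131.5] 105.68693
[491.  51.] [472   3  37 103 406] [ 590.2 -153.4] [103.8   4.9] 5.0858107
[483.  52.] [465   6  36  99 405] [ 587.4 -146. ] [100.2   5.2] 4.7322316
[476.  54.] [459   8  34  97 372] [ 584.6 -139.6] [98.   4.7] 4.925352
[466.  57.] [448  11  37  94 693] [ 581.4 -129.5] [95.1 10.2] 5.222904
[449.  58.] [ 428   16   44   88 1416] [ 575.3 -112.8] [91.1 20.9] 4.3727
[311.  53.] [297  38  29  30 673] [546.5  33.8] [29.  30.3] 104.13726
[482. 153.] [ 450   57   62  179 2281] [ 490.2 -186.2] [210.7  30.4] 5.2430325
[ 32. 167.] [   0  102   75  119 2476] [340.9 311.9]
[... 209 characters left out ...]
.2 -210.6] [127.2   7.6] 5.029979
[333. 156.] [ 310  126   47   62 1354] [443.4 -23.3] [26.5 71.7] 170.23859
[250. 159.] [ 239  130   23   60 1325] [416.1  69.3] [70.8 25.6] 14.32885
[495. 184.] [478 137  34  89 544] [ 461.1 -223.2] [110.7   8.7] 5.831762
[499. 199.] [486 166  26  65 331] [ 443.4 -237.2] [83.1  7. ] 4.839375
[502. 250.] [ 486  205   26   77 1237] [ 384.2 -264.6] [109.1  31.6] 26.514446
[372. 234.] [ 344  208   57   53 2305] [ 361.2 -102.7] [73.4 66.3] 58.709995
[ 17. 255.] [  0 241  35  32 395] [222.6 330.7] [51.6 19.3] 55.688698
[122. 300.] [113 281  24  60 436] [173.4 191.2] [ 21.  100.1] 170.8196
[268. 316.] [ 149  306  232   22 4678] [209.9  -1.9] [ 33.9 315.9] 104.06661
```

View pics/w2.png

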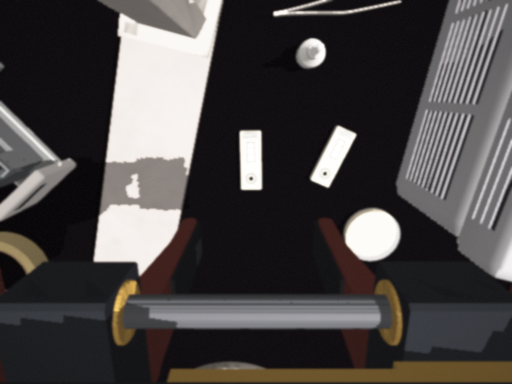

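Wrist view: both cassettes lie face up with their wells (dark dots at (251,178) and (325,173)) towards the robot. A is at (0.416, 0.069) at 14.3°, B at (0.443, -0.023) at -9.8°.

Run:
```python
from h import *
plan((.416,.0693,.05,14.3),(.416,.0693,.003,14.3))
```

```text
w [ 0.01  0.   -0.05] d [-0.029 -0.171  4.318] rows 3.5
w [ 0.01  0.   -0.05] d [-0.029 -0.172  5.493] rows 0.9
```

```bash
python3 -m handwheel '[{"wx":0,"wy":0,"wz":-0.05,"dx":-0.03,"dy":-0.17,"dz":4.3,"fingers":0.4},{"wx":0,"wy":0,"wz":-0.05,"dx":-0.03,"dy":-0.17,"dz":4.3,"fingers":0.4},{"wx":0,"wy":0,"wz":-0.05,"dx":-0.03,"dy":-0.17,"dz":4.3,"fingers":0.4},{"wx":0,"wy":0,"wz":-0.05,"dx":-0.03,"dy":-0.17,"dz":4.3,"fingers":0.4},{"wx":0,"wy":0,"wz":-0.05,"dx":-0.03,"dy":-0.17,"dz":4.9,"fingers":0.4},{"wx":0,"wy":0,"wz":-0.05,"dx":-0.03,"dy":-0.17,"dz":5.3,"fingers":0.4},{"wx":0,"wy":0,"wz":-0.05,"dx":-0.03,"dy":-0.17,"dz":5.47,"fingers":0.4},{"wx":0,"wy":0,"wz":-0.05,"dx":-0.03,"dy":-0.17,"dz":5.47,"fingers":0.4},{"wx":0,"wy":0,"wz":-0.05,"dx":-0.03,"dy":-0.17,"dz":5.47,"fingers":0.4}]'; python3 look.py .01 w3 110 | head -1
```

```text
time_s: 3.15
tool_pos: [0.4165, 0.0705, 0.0045]
eef_rot: [[0.968, 0.249, 0.001], [0.249, -0.968, -0.0], [0.001, 0.0, -1.0]]
force: [-0.2, 0.3, -0.1]
grip_width: 0.602
gripper_force: 0.0
3.15 [ 0.0262907   0.47441364 -0.40207218  2.27376184  0.41560905  0.45986868
```

View pics/w3.png

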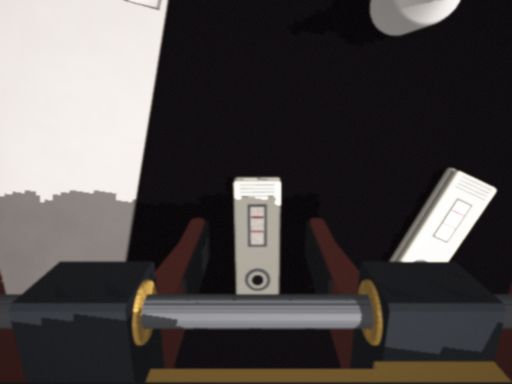

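The cassette is centred between the fingers, with its well at (257,280) towards the robot. Closing and lifting.

```bash
python3 -m handwheel '[{"wx":0,"wy":0,"wz":0,"dx":0,"dy":0,"dz":0.05,"fingers":0.4},{"wx":0,"wy":0,"wz":0,"dx":0,"dy":0,"dz":0.05,"fingers":1},{"wx":0,"wy":0,"wz":0,"dx":0,"dy":0,"dz":0.05,"fingers":1},{"wx":0,"wy":0,"wz":0,"dx":0,"dy":0,"dz":0.05,"fingers":1},{"wx":0,"wy":0,"wz":0,"dx":0,"dy":0,"dz":0.05,"fingers":1},{"wx":0,"wy":0,"wz":0,"dx":0,"dy":0,"dz":0.05,"fingers":1},{"wx":0,"wy":0,"wz":0,"dx":0,"dy":0,"dz":0.05,"fingers":1},{"wx":0,"wy":0,"wz":0,"dx":0,"dy":0,"dz":0.05,"fingers":1}]'
python3 - <<'E'
from h import *
plan((.42,.070,.20,14.2),(.38,.070,.20,14.2),(.38,.12,.20,25),(.35,.18,.20,35),(.355,.325,.20,52.4))
E
```

```text
time_s: 4.0
tool_pos: [0.416, 0.0708, 0.0019]
eef_rot: [[0.968, 0.25, 0.0], [0.25, -0.968, -0.0], [0.0, 0.0, -1.0]]
force: [-0.6, -0.5, 2.5]
grip_width: 0.271
gripper_force: 30.0
w [ 0.   -0.    0.05] d [ 0.092  0.046 -4.952] rows 4.0
w [ 0.   -0.    0.05] d [-0.877 -0.204 -4.952] rows 0.8
w [ 0.   -0.   -1.75] d [-0.564 -1.414 -4.952] rows 1.3
w [ 0.   -0.   -3.42] d [-0.916 -3.054 -4.952] rows 1.3
w [ 0.   -0.   -6.32] d [ 0.112 -6.533 -4.953] rows 2.9
```

```bash
python3 -m handwheel '[{"wx":0,"wy":0,"wz":0,"dx":0,"dy":0,"dz":-2.5,"fingers":1},{"wx":0,"wy":0,"wz":0,"dx":0,"dy":0,"dz":-4.95,"fingers":1},{"wx":0,"wy":0,"wz":0,"dx":0,"dy":0,"dz":-4.95,"fingers":1},{"wx":0,"wy":0,"wz":0,"dx":0,"dy":0,"dz":-4.95,"fingers":1},{"wx":0,"wy":0,"wz":0,"dx":-0.9,"dy":-0.2,"dz":-4.95,"fingers":1},{"wx":0,"wy":0,"wz":0,"dx":-0.9,"dy":-0.2,"dz":-4.95,"fingers":1},{"wx":0,"wy":0,"wz":-1.75,"dx":-0.6,"dy":-1.4,"dz":-4.95,"fingers":1},{"wx":0,"wy":0,"wz":-1.75,"dx":-0.6,"dy":-1.4,"dz":-4.95,"fingers":1},{"wx":0,"wy":0,"wz":-3.4,"dx":-0.95,"dy":-3.05,"dz":-4.95,"fingers":1},{"wx":0,"wy":0,"wz":-3.4,"dx":-0.95,"dy":-3.05,"dz":-4.95,"fingers":1},{"wx":0,"wy":0,"wz":-6.3,"dx":-0.5,"dy":-6.0,"dz":-4.95,"fingers":1},{"wx":0,"wy":0,"wz":-6.3,"dx":-0.5,"dy":-6.0,"dz":-4.95,"fingers":1},{"wx":0,"wy":0,"wz":-6.3,"dx":-0.5,"dy":-6.0,"dz":-4.95,"fingers":1},{"wx":0,"wy":0,"wz":-6.3,"dx":-0.5,"dy":-6.0,"dz":-4.95,"fingers":1},{"wx":0,"wy":0,"wz":-6.3,"dx":-0.5,"dy":-6.0,"dz":-4.95,"fingers":1}]';  python3 look.py .072 w4 150 | head -3
python3 - <<'E'
from h import *
import pickle
c=cam('wrist'); pickle.dump(c,open('w4.pkl','wb')); cv2.imwrite('pics/w4.png',cv2.resize(c['image'][...,::-1],(768,576)))
E
```

```text
time_s: 5.5
tool_pos: [0.3364, 0.2974, 0.1991]
eef_rot: [[0.612, 0.791, -0.001], [0.791, -0.612, -0.001], [-0.002, -0.0, -1.0]]
force: [-0.3, -1.1, 0.3]
grip_width: 0.272
gripper_force: 30.0
5.5 [-0.09486622  0.22612533 -0.85481494  2.052707    0.20877295  0.95136204
 -1.71828241] [0.3363831  0.29740818 0.19906665] 52.26043494426237 [-0.00145274 -0.00129546 -0.99999811]
[58.  7.] [ 44   0  32  21 371] [297.3 502.5] [14.4 25.1] 142.32947
```

View pics/w4.png

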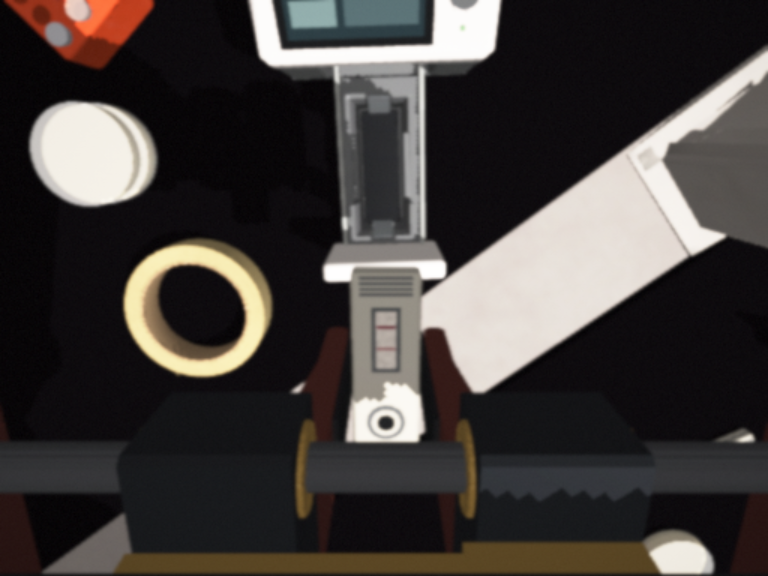

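The view shows the drawer with the lips at about (379,104) and (383,230) and the panel top as a white strip (323–446, 262–280). The housing is at the top, and the held cassette's well faces the robot at (386,422).

Run:
```python
from h import *
import pickle
c=pickle.load(open('w4.pkl','rb')); a=np.radians(52.35); ex=np.array([np.cos(a),np.sin(a)]); ey=np.array([-ex[1],ex[0]])
t=np.array([.3364,.2974])
def L(u,v,z):
    p=ray(c,[u/1.5,v/1.5],z)[0,:2]; return np.round(((p-t)@ex*1000,(p-t)@ey*1000),1)
for n,u,v,z in [('panel outL',324,280,.072),('panel outR',446,278,.072),('panel inL',326,263,.072),('lipback',379,104,.074),('lipfront',383,230,.074),('housing L',268,66,.086),('housing R',496,52,.086),('cassA far L',351,269,.21),('far R',420,269,.21),('well',386,422,.21)]: print(n,L(u,v,z))
P=cloud(c); D=P[...,:2]-t; X=D@ex*1000; Y=D@ey*1000; Z=P[...,2]*1000
for v in range(60,200,6):
    print(v,' '.join(f'{X[v,u]:.0f},{Y[v,u]:.0f},{Z[v,u]:.0f}' for u in (225,231,235,240,254,268,272,278,284)))
crop=c['image'][35:195,205:310,::-1]; cv2.imwrite('pics/w4c.png',cv2.resize(crop,None,fx=3.7,fy=3.7,interpolation=cv2.INTER_CUBIC))
```

```text
panel outL [-9.5 36.3]
panel outR [ -8.4 -39.3]
panel inL [ 1.4 34.7]
lipback [93.2  1.6]
lipfront [22.2 -0.4]
housing L [111.3  59.4]
housing R [117.8 -59.3]
cassA far L [35.1  9.3]
far R [ 35.  -12.8]
well [-21.   -1.8]
60 105,29,21 105,24,18 105,20,17 105,15,18 105,1,18 105,-13,18 105,-17,16 105,-23,16 107,-30,-1
66 100,30,21 96,20,73 96,16,71 96,12,71 96,1,71 96,-11,71 96,-15,74 100,-23,16 101,-30,-1
72 94,30,22 91,20,74 91,17,67 94,15,16 92,1,65 92,-12,62 91,-15,73 94,-23,17 95,-31,-0
78 88,30,22 86,20,73 87,17,68 88,15,18 87,1,62 87,-12,58 86,-15,74 88,-23,18 89,-31,-0
84 83,30,20 82,20,74 82,17,69 83,15,17 82,1,61 82,-12,56 81,-15,73 83,-23,17 83,-31,-0
90 77,30,22 77,24,18 77,19,45 77,15,16 77,1,61 77,-12,46 77,-17,18 77,-23,17 77,-31,-2
96 71,30,21 71,25,17 71,19,46 71,15,17 72,1,61 71,-12,45 71,-16,44 71,-24,17 71,-31,-2
102 65,31,21 65,25,17 66,19,45 65,15,17 66,1,61 66,-12,46 66,-16,44 65,-24,16 64,-31,-1
108 58,33,-1 59,25,19 60,19,45 59,16,17 61,1,62 60,-13,42 60,-16,46 59,-24,17 58,-31,0
114 52,33,0 53,25,19 55,19,43 53,15,24 56,1,61 54,-13,41 55,-16,46 53,-24,17 52,-3
[... 522 characters left out ...]
2,-32,0
156 5,34,-0 8,26,16 20,18,73 19,13,72 20,1,73 20,-12,73 20,-15,73 9,-25,17 5,-33,-1
162 1,33,12 3,26,19 2,22,17 2,17,16 2,1,16 2,-14,18 3,-18,21 3,-24,20 3,-31,22
168 1,30,42 1,24,42 1,20,43 2,15,44 2,1,45 2,-13,47 2,-17,47 3,-23,48 2,-29,48
174 1,28,67 2,22,68 1,19,67 1,14,67 2,1,68 2,-12,70 2,-16,69 2,-21,70 1,-27,68
180 -3,28,72 -3,22,71 33,9,203 33,7,203 33,-0,203 33,-7,203 33,-9,204 33,-12,204 -3,-27,71
186 -9,28,71 -10,23,69 31,9,207 30,7,206 31,-0,206 31,-7,206 30,-9,206 30,-12,205 -30,-33,-1
192 -38,36,-1 -38,29,-1 28,9,207 28,7,207 28,-0,207 27,-7,205 28,-9,207 28,-12,207 -38,-33,-1
198 -46,36,-3 -45,29,-2 24,9,207 24,7,207 24,-0,205 24,-7,207 25,-9,207 24,-12,206 -47,-34,-7
```

View pics/w4c.png

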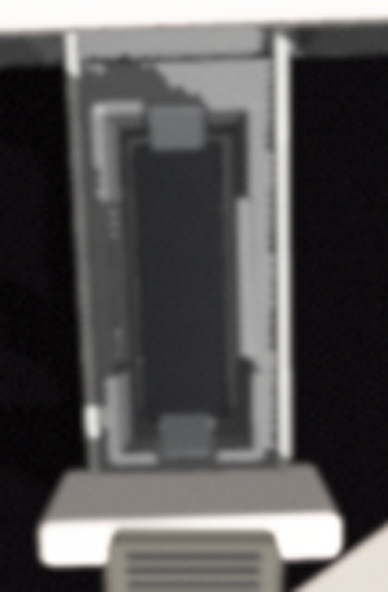

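Run:
```python
from h import *
import pickle
c=pickle.load(open('w4.pkl','rb')); a=np.radians(52.35); ex=np.array([np.cos(a),np.sin(a)]); ey=np.array([-ex[1],ex[0]])
t=np.array([.3364,.2974]); P=cloud(c); D=P[...,:2]-t; X=D@ex*1000; Y=D@ey*1000; Z=P[...,2]*1000
def fit(m,A,B,n):
    k=np.polyfit(A[m],B[m],1); r=B[m]-np.polyval(k,A[m]); m2=m.copy(); m2[m]=abs(r)<1.5
    k=np.polyfit(A[m2],B[m2],1); print(n,m2.sum(),k, np.degrees(np.arctan(k[0])))
fit((abs(X-2)<4)&(Z>25)&(Z<62)&(abs(Y)<36),Y,X,'panel inner x(y)')
fit((abs(X+4)<8)&(abs(Z-72)<3)&(abs(Y)<45),Y,X,'panel top x(y)')
G=(abs(Z-73)<2.5)&(X>10)&(X<102)
for s,m in (('L',G&(Y>11)),('R',G&(Y<-9))): print(s,[(int(x),np.round(np.percentile(Y[m&(abs(X-x)<6)],[5,95]),1)) for x in (24,30,82,88)])
k=(abs(Z-18)<3)&(X>30)&(X<90)
print('rail',[(int(x),Y[k&(abs(X-x)<3)].min().round(1),Y[k&(abs(X-x)<3)].max().round(1)) for x in (35,50,65,80)])
m=(abs(Y-1)<5)&(Z>58)&(Z<76)&(X>10)&(X<103)
print('lip x',X[m].min(),X[m].max(), [ (r, X[m&(Z>70)&((X>57)==r)].min(), X[m&(Z>70)&((X>57)==r)].max()) for r in (False,True)])
plan((.3364+.0575*np.cos(np.radians(53.9))-.0022*np.sin(np.radians(53.9)),.2974+.0575*np.sin(np.radians(53.9))+.0022*np.cos(np.radians(53.9)),.092,53.9))
```

```text
panel inner x(y) 601 [-0.02897688  1.92157304] -1.6597883245260432
panel top x(y) 120 [-0.03081269 -2.12869557] -1.76487898069383
L [(24, array([12.6, 18.8])), (30, array([16.1, 19.4])), (82, array([17.6, 20.9])), (88, array([17.6, 20.9]))]
R [(24, array([-229.9,  -10.9])), (30, array([-226.4,  -15.3])), (82, array([-209.3,  -13.8])), (88, array([-16.3, -13. ]))]
rail [(35, np.float64(-220.2), np.float64(190.7)), (50, np.float64(-208.9), np.float64(172.1)), (65, np.float64(-202.6), np.float64(167.9)), (80, np.float64(-223.0), np.float64(173.0))]
lip x 18.43773388950425 97.51103430633458 [(False, np.float64(18.43773388950425), np.float64(21.031149828965983)), (True, np.float64(94.4076701016779), np.float64(97.51103430633458))]
w [ 0.01  0.02 -0.29] d [ 1.451 -0.127  2.679] rows 2.4
```

Run:
```python
from h import *
a=np.radians(52.35); p=np.array([.3364,.2974])+.058*np.array([np.cos(a),np.sin(a)])+.0025*np.array([-np.sin(a),np.cos(a)]); print(p)
plan((*p,.092,54.0))
```

```text
[0.36984912 0.34484899]
w [ 0.01  0.02 -0.31] d [ 1.466 -0.095  2.679] rows 2.4
```

```bash
python3 -m handwheel '[{"wx":0,"wy":0,"wz":-0.3,"dx":1.47,"dy":-0.1,"dz":0,"fingers":1},{"wx":0,"wy":0,"wz":-0.3,"dx":1.47,"dy":-0.1,"dz":1.2,"fingers":1},{"wx":0,"wy":0,"wz":-0.3,"dx":1.47,"dy":-0.1,"dz":2.3,"fingers":1},{"wx":0,"wy":0,"wz":-0.3,"dx":1.47,"dy":-0.1,"dz":2.68,"fingers":1},{"wx":0,"wy":0,"wz":-0.3,"dx":1.47,"dy":-0.1,"dz":2.68,"fingers":1},{"wx":0,"wy":0,"wz":-0.3,"dx":1.47,"dy":-0.1,"dz":2.68,"fingers":1}]';python3 - <<'E'
from h import *
import pickle
c=cam('wrist'); pickle.dump(c,open('w5.pkl','wb')); cv2.imwrite('pics/w5.png',cv2.resize(c['image'][90:290,120:390,::-1],None,fx=2.9,fy=2.9,interpolation=cv2.INTER_CUBIC))
E
```

```text
time_s: 6.2
tool_pos: [0.3702, 0.3472, 0.094]
eef_rot: [[0.587, 0.809, 0.001], [0.809, -0.587, 0.001], [0.001, 0.001, -1.0]]
force: [0.2, -1.4, 0.3]
grip_width: 0.265
gripper_force: 30.0
```

View pics/w5.png

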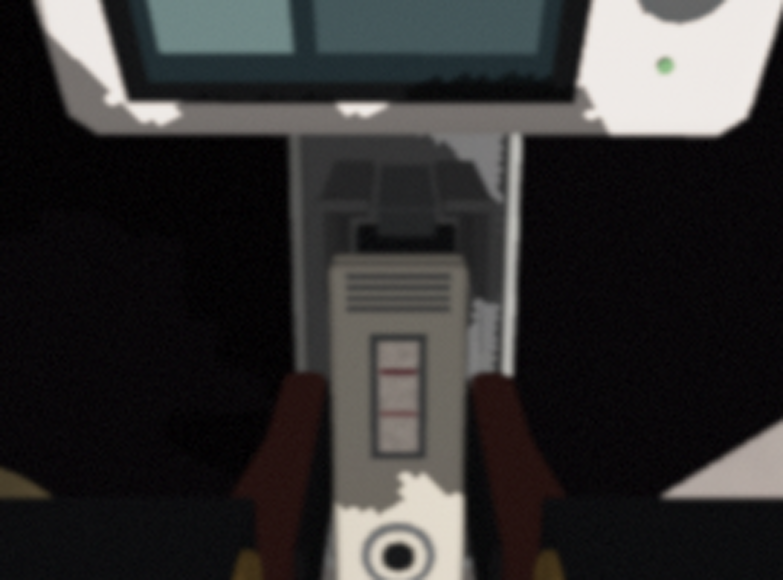

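The held cassette (centre column about 398) stands above the mouth. The back lip is at about column 406, and the reader clears the hand.

Run:
```python
from h import *
import pickle
c=pickle.load(open('w5.pkl','rb')); o=manip.get_obs(); t=o['tool_pos'][:2]; B=o['eef_rot']; ex=B[:2,0]; ey=-B[:2,1]; print(o['tool_pos'])
def L(u,v,z):
    p=ray(c,[u/2.9+120,v/2.9+90],z)[0,:2]; return np.round(((p-t)@ex*1000,(p-t)@ey*1000),1)
for n,u,v,z in [('cas L',331,257,.102),('cas R',467,257,.102),('well',398,556,.102),('lip outer',406,162,.074),('lipL',376,162,.074),('lipR',437,162,.074),('lip inner low',406,238,.062),('guideL',342,162,.074),('guideR',470,162,.074),('railL',296,300,.03),('railR',516,300,.03)]: print(n,L(u,v,z))
P=cloud(c); D=P[...,:2]-t; X=D@ex*1000; Y=D@ey*1000; Z=P[...,2]*1000
for v in range(136,186,4): print(v,' '.join(f'{X[v,u]:.0f},{Y[v,u]:.0f},{Z[v,u]:.0f}' for u in (223,230,236,242,250,258,270,277,283,289,295)))
```

```text
[0.37048939 0.34772774 0.09459709]
cas L [34.3 10.2]
cas R [ 34.3 -12.8]
well [-23.4  -1.2]
lip outer [46.  -2.7]
lipL [45.9  3.1]
lipR [46.  -8.7]
lip inner low [27.8 -2.9]
guideL [45.9  9.7]
guideR [ 46.  -15.2]
railL [ 3.9 24.4]
railR [  3.9 -31.1]
136 44,24,19 44,19,17 44,14,17 44,10,18 44,4,18 44,-2,17 44,-11,17 44,-16,18 44,-20,17 44,-25,17 45,-29,21
140 42,24,21 41,19,18 41,14,18 41,10,17 41,4,16 41,-2,18 41,-11,17 41,-16,18 41,-20,16 41,-25,17 42,-29,21
144 39,24,21 38,19,16 38,14,18 38,10,18 38,4,18 38,-2,18 38,-11,17 38,-16,18 38,-20,17 38,-25,16 39,-29,22
148 36,24,21 35,19,17 38,13,33 38,9,32 35,4,17 37,-2,28 37,-10,31 38,-15,32 38,-19,31 35,-25,17 36,-29,22
152 33,24,20 32,19,17 38,12,49 38,9,48 37,4,44 37,-2,44 36,-10,41 38,-14,49 38,-18,48 32,-25,16 33,-29,22
156 30,24,21 29,19,17 38,12,63 38,8,61 37,3,58 37,-2,58 29,-11,17 38,-13,62 38,-17,61 29,-25,17 30,-29,22
160 27,24,20 75,-1,255 38,11,74 38,8,74 37,3,70 37,-2,69 26,-11,18 38,-13,73 38,-16,73 38,-19,74 27,-29,21
164 24,24,21 35,15,73 34,11,68 34,8,69 35,3,70 35,-2,71 23,-11,17 34,-13,67 34,-16,68 35,-19,73 24,-29,21
168 21,24,20 33,14,75 31,12,65 20,10,18 31,3,66 31,-2,66 30,-9,59 20,-16,18 31,-17,66 33,-19,74 21,-29,21
172 18,24,21 31,15,74 29,12,67 27,8,60 28,3,62 28,-2,61 28,-9,62 17,-16,17 29,-17,67 31,-20,73 18,-29,21
176 15,24,21 28,15,73 26,12,66 24,8,59 25,3,62 25,-2,61 25,-9,62 14,-16,19 27,-17,67 28,-20,73 15,-29,22
180 12,24,21 26,15,73 33,10,98 33,6,100 33,3,98 33,-1,98 33,-8,98 33,-11,99 24,-17,67 26,-20,73 12,-30,22
184 9,24,21 23,15,73 31,9,101 32,6,102 32,2,102 32,-1,102 31,-7,100 31,-11,101 22,-17,69 23,-20,73 9,-30,21
```

```bash
python3 -m handwheel '[{"wx":0,"wy":0,"wz":0,"dx":-0.01,"dy":0.04,"dz":0,"fingers":1},{"wx":0,"wy":0,"wz":0,"dx":-0.01,"dy":0.04,"dz":0.25,"fingers":1},{"wx":0,"wy":0,"wz":0,"dx":-0.01,"dy":0.04,"dz":0.5,"fingers":1},{"wx":0,"wy":0,"wz":0,"dx":-0.01,"dy":0.04,"dz":0.5,"fingers":1},{"wx":0,"wy":0,"wz":0,"dx":-0.01,"dy":0.04,"dz":0.5,"fingers":1}]'; python3 -m handwheel '[{"wx":0,"wy":0,"wz":0,"dx":0,"dy":0,"dz":0,"fingers":1}]'
```

```text
time_s: 6.75
tool_pos: [0.3702, 0.3458, 0.0722]
eef_rot: [[0.586, 0.81, -0.001], [0.81, -0.586, -0.001], [-0.001, -0.0, -1.0]]
force: [-0.3, 0.3, -0.4]
grip_width: 0.272
gripper_force: 30.0
time_s: 6.85
tool_pos: [0.3704, 0.3461, 0.0727]
eef_rot: [[0.587, 0.81, -0.0], [0.81, -0.587, 0.0], [-0.0, -0.0, -1.0]]
force: [0.2, 0.7, 0.3]
grip_width: 0.266
gripper_force: 30.0
```

```bash
python3 -m handwheel '[{"wx":0,"wy":0,"wz":0,"dx":0,"dy":0,"dz":0.1,"fingers":1},{"wx":0,"wy":0,"wz":0,"dx":0,"dy":0,"dz":0.2,"fingers":1},{"wx":0,"wy":0,"wz":0,"dx":0,"dy":0,"dz":0.3,"fingers":1},{"wx":0,"wy":0,"wz":0,"dx":0,"dy":0,"dz":0.3,"fingers":1}]'; python3 -m handwheel '[{"wx":0,"wy":0,"wz":0,"dx":0,"dy":0,"dz":0.1,"fingers":1},{"wx":0,"wy":0,"wz":0,"dx":0,"dy":0,"dz":0.2,"fingers":1},{"wx":0,"wy":0,"wz":0,"dx":0,"dy":0,"dz":0.26,"fingers":1},{"wx":0,"wy":0,"wz":0,"dx":0,"dy":0,"dz":0.26,"fingers":1},{"wx":0,"wy":0,"wz":0,"dx":0,"dy":0,"dz":0.26,"fingers":1}]';python3 - <<'E'
from h import *
import pickle
print(manip.get_obs()['tool_pos'])
c=cam('wrist'); pickle.dump(c,open('w6.pkl','wb')); cv2.imwrite('pics/w6.png',cv2.resize(c['image'][90:290,120:390,::-1],None,fx=2.9,fy=2.9,interpolation=cv2.INTER_CUBIC))
E
```

```text
time_s: 7.25
tool_pos: [0.3706, 0.3462, 0.0603]
eef_rot: [[0.587, 0.81, 0.0], [0.81, -0.587, 0.0], [0.0, -0.0, -1.0]]
force: [-0.1, 0.8, 0.9]
grip_width: 0.27
gripper_force: 30.0
time_s: 7.75
tool_pos: [0.3706, 0.3462, 0.0503]
eef_rot: [[0.587, 0.81, 0.0], [0.81, -0.587, 0.0], [0.0, -0.0, -1.0]]
force: [0.5, 1.3, 3.0]
grip_width: 0.271
gripper_force: 30.0
[0.3706369  0.34620118 0.05032097]
```

View pics/w6.png

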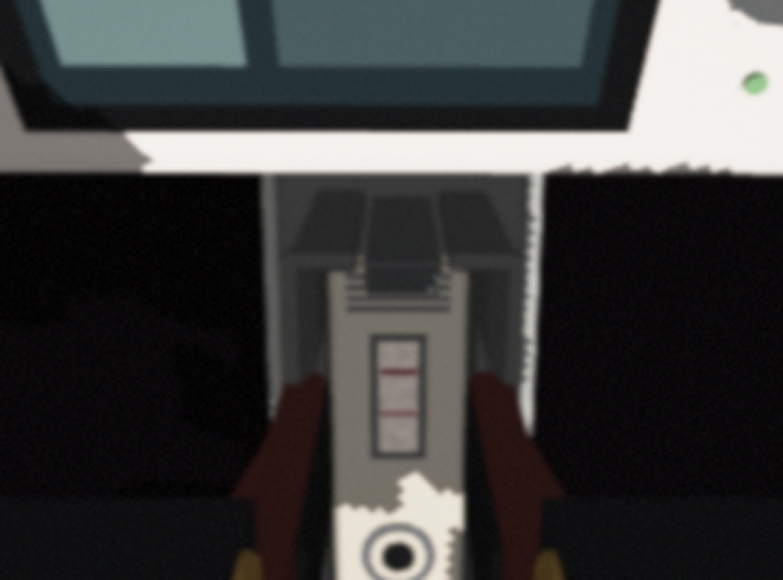

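Both lips are over the cassette: the back lip hook covers its ribs at (400,280) and it has not slipped. Next I release it, and check the cycler's clearance for cassette B.

```bash
python3 -m handwheel '[{"wx":0,"wy":0,"wz":0,"dx":0,"dy":0,"dz":0,"fingers":0.58},{"wx":0,"wy":0,"wz":0,"dx":0,"dy":0,"dz":0,"fingers":0.58},{"wx":0,"wy":0,"wz":0,"dx":0,"dy":0,"dz":0,"fingers":0.58},{"wx":0,"wy":0,"wz":0,"dx":0,"dy":0,"dz":0,"fingers":0.58},{"wx":0,"wy":0,"wz":0,"dx":0,"dy":0,"dz":-0.5,"fingers":0.58},{"wx":0,"wy":0,"wz":0,"dx":0,"dy":0,"dz":-1.5,"fingers":0.58},{"wx":0,"wy":0,"wz":0,"dx":0,"dy":0,"dz":-2.7,"fingers":0.58},{"wx":0,"wy":0,"wz":0,"dx":0,"dy":0,"dz":-3.7,"fingers":0.58},{"wx":0,"wy":0,"wz":0,"dx":0,"dy":0,"dz":-3.7,"fingers":0.58}]'
python3 - <<'E'
from h import *
import pickle
c=cam('wrist'); pickle.dump(c,open('w7.pkl','wb')); save(c,'w7')
o=manip.get_obs(); t=o['tool_pos'][:2]; B=o['eef_rot']; ex=B[:2,0]; ey=-B[:2,1]
P=cloud(c); D=P[...,:2]-t; X=D@ex*1000; Y=D@ey*1000; Z=P[...,2]*1000
u=256
print([ (v,int(X[v,u]),int(Y[v,u]),int(Z[v,u])) for v in range(100,300,5)])
m=(abs(Y+1)<10)&(abs(X)<28); print('top z by x',[(x,np.median(Z[m&(abs(X-x)<3)]).round(1)) for x in (-24,-15,-5,0,5,15,24)])
for s in('top','scene'):
    c=pickle.load(open(s+'.pkl','rb')); P=cloud(c)
    for y in (-.09,-.10,-.11,-.12,-.13,-.15,-.2):
        m=(abs(P[...,1]-y)<.005)&(P[...,2]>.07)&(P[...,2]<.24)&(P[...,0]>.33)&(P[...,0]<.6)
        print(s,y,m.sum(),P[...,0][m].min().round(3) if m.any() else None, end=' | ')
    m=(P[...,2]>.07)&(P[...,2]<.24)&(P[...,0]>.40)&(P[...,0]<.5)&(P[...,1]<-.05)&(P[...,1]>-.3); print('ymax',np.percentile(P[...,1][m],[90,95,99,100]),'\n')
o=plan((.35,.18,.20,30),(.38,.07,.20,0),(.4433,-.0215,.20,-9.8),(.4433,-.0215,.05,-9.8))
E
```

```text
time_s: 8.7
tool_pos: [0.3723, 0.3487, 0.2033]
eef_rot: [[0.587, 0.81, 0.007], [0.81, -0.587, 0.006], [0.009, 0.002, -1.0]]
force: [0.5, 0.1, 0.8]
grip_width: 0.421
gripper_force: 0.0
[(100, 72, 0, 100), (105, 68, 0, 97), (110, 64, 0, 94), (115, 59, 0, 91), (120, 55, 0, 88), (125, 45, 0, 17), (130, 39, 0, 15), (135, 36, 0, 36), (140, 36, 0, 73), (145, 31, 0, 65), (150, 25, 0, 61), (155, 21, 0, 61), (160, 16, 0, 61), (165, 11, 0, 60), (170, 6, 0, 61), (175, 1, 0, 61), (180, -3, 0, 61), (185, -8, 0, 60), (190, -13, 0, 61), (195, -18, 0, 61), (200, -24, 0, 60), (205, -28, 0, 62), (210, -34, 0, 61), (215, -37, 0, 66), (220, -41, 0, 71), (225, -59, 0, 41), (230, -58, 0, 55), (235, -58, 0, 67), (240, -62, 0, 70), (245, -67, 0, 71), (250, -110, 0, 0), (255, -116, 0, 0), (260, -124, 0, 0), (265, -135, 0, -8), (270, -143, 0, -9), (275, -148, 0, -6), (280, -157, 0, -8), (285, -163, 0, -7), (290, -171, 0, -7), (295, 29, 0, 296)]
top z by x [(-24, np.float64(61.6)), (-15, np.float64(61.4)), (-5, np.float64(61.3)), (0, np.float64(61.4)), (5, np.float64(61.6)), (15, np.float64(61.3)), (24, np.float64(300.5))]
top -0.09 224 0.453 | top -0.1 252 0.416 | top -0.11 206 0.414 | top -0.12 205 0.414 | top -0.13 206 0.415 | top -0.15 201 0.417 | top -0.2 204 0.422 | ymax [-0.10658593 -0.09898068 -0.09421239 -0.0910422 ] 

scene -0.09 22 0.511 | scene -0.1 124 0.414 | scene -0.11 264 0.411 | scene -0.12 333 0.411 | scene -0.13 373 0.412 | scene -0.15 390 0.414 | scene -0.2 467 0.418 | ymax [-0.13357792 -0.12052702 -0.10739851 -0.09936862] 

w [ 0.01 -0.05  4.01] d [-3.698e+00  2.016e+00  2.000e-03] rows 3.4
w [-0.01 -0.05  9.01] d [-5.484e+00  4.237e+00 -3.000e-03] rows 3.5
w [-1.000e-02 -5.000e-02  1.064e+01] d [-6.406e+00  6.861e+00 -3.000e-03] rows 2.2
w [-1.000e-02 -5.000e-02  1.064e+01] d [-6.424  6.854  3.747] rows 3.0
```

Run:
```python
from h import *
import pickle
c=pickle.load(open('w7.pkl','rb')); print(c['image'][150:215:8,256], c['image'][170,230:284:4].mean(1))
plan((.35,.18,.20,65),(.38,.07,.20,80.2),(.4433,-.022,.20,80.2),(.4433,-.022,.05,80.2))
```

```text
[[172 168 160]
 [214 205 196]
 [244 238 232]
 [244 238 232]
 [223 216 203]
 [226 220 205]
 [101  98  91]
 [169 166 158]
 [ 62  64  65]] [ 31.33333333  56.66666667  50.          50.33333333 199.
 208.         226.66666667 232.33333333 192.         220.
  95.33333333 124.         119.         152.33333333]
w [ 0.02 -0.04 -1.83] d [-3.698e+00  2.016e+00  2.000e-03] rows 3.4
w [ 0.03 -0.04 -4.36] d [-5.484e+00  4.237e+00 -3.000e-03] rows 2.3
w [ 0.03 -0.04 -4.36] d [-6.416e+00  6.869e+00 -3.000e-03] rows 2.2
w [ 0.03 -0.04 -4.36] d [-6.434  6.862  3.747] rows 3.0
```

Cassette A is seated: off-white, flat, top at z ≈ 0.061 under the lips. A crosswise grasp of B would put the gripper body into the cycler, so I'll grip B lengthwise, move it to the left, then regrip.

```bash
python3 -m handwheel '[{"wx":0,"wy":0,"wz":-1.8,"dx":-3.7,"dy":2.0,"dz":0,"fingers":0},{"wx":0,"wy":0,"wz":-1.8,"dx":-3.7,"dy":2.0,"dz":0,"fingers":0},{"wx":0,"wy":0,"wz":-1.8,"dx":-3.7,"dy":2.0,"dz":0,"fingers":0},{"wx":0,"wy":0,"wz":-1.8,"dx":-3.7,"dy":2.0,"dz":0,"fingers":0},{"wx":0,"wy":0,"wz":-4.35,"dx":-5.5,"dy":4.25,"dz":0,"fingers":0},{"wx":0,"wy":0,"wz":-4.35,"dx":-5.5,"dy":4.25,"dz":0,"fingers":0},{"wx":0,"wy":0,"wz":-4.35,"dx":-5.5,"dy":4.25,"dz":0,"fingers":0},{"wx":0,"wy":0,"wz":-4.35,"dx":-6.42,"dy":6.87,"dz":0,"fingers":0},{"wx":0,"wy":0,"wz":-4.35,"dx":-6.42,"dy":6.87,"dz":0,"fingers":0},{"wx":0,"wy":0,"wz":-4.35,"dx":-6.42,"dy":6.87,"dz":0,"fingers":0},{"wx":0,"wy":0,"wz":-4.35,"dx":-6.42,"dy":6.87,"dz":0,"fingers":0},{"wx":0,"wy":0,"wz":-4.35,"dx":-6.42,"dy":6.87,"dz":0,"fingers":0}]'; python3 look.py .01 w8 110 | grep -v '^\[.*\] \[.*\] \[[ 5]*[5-9]..\..'
python3 - <<'E'
from h import *
plan((.4433,-.022,.05,80.2),(.4433,-.022,.003,80.2))
E
```

```text
time_s: 9.95
tool_pos: [0.441, -0.022, 0.1973]
eef_rot: [[0.169, 0.986, -0.002], [0.986, -0.169, 0.001], [0.0, -0.002, -1.0]]
force: [0.3, 0.4, 0.1]
grip_width: 1.001
gripper_force: 0.0
9.95 [ 0.56028114  0.18680787 -0.7126025   2.07558258  0.15055682  0.93160217
 -0.40437257] [ 0.44104003 -0.02204164  0.19730634] 80.24800578024242 [-2.30410347e-03  7.34586558e-04 -9.99997076e-01]
[84. 16.] [   0    0  255   50 6314] [336.3 156.6] [258.3  42.2] 0.026098814
[259. 164.] [ 227  153   65   23 1484] [443.4 -23.5] [24.8 71.1] 170.3445
[202. 239.] [ 175  212   56   56 2500] [ 362.7 -103. ] [71.1 64.1] 80.35987
[313. 350.] [ 237  328  157   42 5989] [ 476.3 -281.2] [ 65.8 209.2] 170.43884
w [-0.02 -0.    0.02] d [1.00e-03 6.30e-02 3.69e+00] rows 3.0
w [-0.02 -0.    0.02] d [1.000e-03 6.500e-02 4.865e+00] rows 0.9
```

```bash
python3 -m handwheel '[{"wx":0,"wy":0,"wz":0,"dx":0,"dy":0.06,"dz":1.2,"fingers":0},{"wx":0,"wy":0,"wz":0,"dx":0,"dy":0.06,"dz":2.4,"fingers":0},{"wx":0,"wy":0,"wz":0,"dx":0,"dy":0.06,"dz":3.5,"fingers":0},{"wx":0,"wy":0,"wz":0,"dx":0,"dy":0.06,"dz":4.2,"fingers":0},{"wx":0,"wy":0,"wz":0,"dx":0,"dy":0.06,"dz":4.6,"fingers":0},{"wx":0,"wy":0,"wz":0,"dx":0,"dy":0.06,"dz":4.83,"fingers":0},{"wx":0,"wy":0,"wz":0,"dx":0,"dy":0.06,"dz":4.83,"fingers":0},{"wx":0,"wy":0,"wz":0,"dx":0,"dy":0.06,"dz":4.83,"fingers":0.3},{"wx":0,"wy":0,"wz":0,"dx":0,"dy":0.06,"dz":4.83,"fingers":0.3},{"wx":0,"wy":0,"wz":0,"dx":0,"dy":0.06,"dz":4.83,"fingers":0.3},{"wx":0,"wy":0,"wz":0,"dx":0,"dy":0.06,"dz":4.83,"fingers":0.3}]'
```

```text
time_s: 11.1
tool_pos: [0.4455, -0.0237, 0.006]
eef_rot: [[0.171, 0.985, 0.002], [0.985, -0.171, -0.0], [0.0, 0.002, -1.0]]
force: [-1.2, 1.6, 8.3]
grip_width: 0.792
gripper_force: 30.0
```

```bash
python3 -m handwheel '[{"wx":0,"wy":0,"wz":0,"dx":0,"dy":0,"dz":-0.3,"fingers":0.3},{"wx":0,"wy":0,"wz":0,"dx":0,"dy":0,"dz":-0.5,"fingers":0.3},{"wx":0,"wy":0,"wz":0,"dx":0,"dy":-1.1,"dz":-0.5,"fingers":0.3},{"wx":0,"wy":0,"wz":0,"dx":0,"dy":-1.1,"dz":-0.5,"fingers":0.3},{"wx":0,"wy":0,"wz":0,"dx":1,"dy":-1.1,"dz":-0.5,"fingers":0.3},{"wx":0,"wy":0,"wz":0,"dx":2.05,"dy":-1.1,"dz":-0.5,"fingers":0.3},{"wx":0,"wy":0,"wz":0,"dx":2.05,"dy":-1.1,"dz":-0.5,"fingers":0.3},{"wx":0,"wy":0,"wz":0,"dx":2.05,"dy":-1.1,"dz":-0.25,"fingers":0.3},{"wx":0,"wy":0,"wz":0,"dx":2.05,"dy":-1.1,"dz":-0.1,"fingers":0.3},{"wx":0,"wy":0,"wz":0,"dx":2.05,"dy":-1.1,"dz":-0.02,"fingers":0.3},{"wx":0,"wy":0,"wz":0,"dx":2.05,"dy":-1.1,"dz":-0.02,"fingers":0.3},{"wx":0,"wy":0,"wz":0,"dx":2.05,"dy":-1.1,"dz":-0.02,"fingers":0.3}]'
```

```text
time_s: 12.3
tool_pos: [0.415, 0.0636, 0.0055]
eef_rot: [[0.172, 0.985, -0.001], [0.985, -0.172, -0.001], [-0.001, -0.001, -1.0]]
force: [-0.1, -0.1, 0.5]
grip_width: 0.792
gripper_force: 30.0
```

```bash
python3 -m handwheel '[{"wx":0,"wy":0,"wz":0,"dx":0,"dy":0,"dz":0,"fingers":0},{"wx":0,"wy":0,"wz":0,"dx":0,"dy":0,"dz":0,"fingers":0},{"wx":0,"wy":0,"wz":0,"dx":0,"dy":0,"dz":0,"fingers":0},{"wx":0,"wy":0,"wz":0,"dx":0,"dy":0,"dz":-1,"fingers":0},{"wx":0,"wy":0,"wz":0,"dx":0,"dy":0,"dz":-2.2,"fingers":0},{"wx":0,"wy":0,"wz":0,"dx":0,"dy":0,"dz":-3.4,"fingers":0},{"wx":0,"wy":0,"wz":0,"dx":0,"dy":0,"dz":-4,"fingers":0.4},{"wx":0,"wy":0,"wz":15,"dx":0,"dy":0,"dz":-4,"fingers":0.4},{"wx":0,"wy":0,"wz":15,"dx":0,"dy":0,"dz":-4,"fingers":0.4},{"wx":0,"wy":0,"wz":15,"dx":0,"dy":0,"dz":-4,"fingers":0.4},{"wx":0,"wy":0,"wz":15,"dx":0,"dy":0,"dz":-4,"fingers":0.4},{"wx":0,"wy":0,"wz":15,"dx":0,"dy":0,"dz":-4,"fingers":0.4},{"wx":0,"wy":0,"wz":15,"dx":0,"dy":0,"dz":-4,"fingers":0.4},{"wx":0,"wy":0,"wz":15,"dx":0,"dy":0,"dz":-4,"fingers":0.4},{"wx":0,"wy":0,"wz":15,"dx":0,"dy":0,"dz":-4,"fingers":0.4},{"wx":0,"wy":0,"wz":15,"dx":0,"dy":0,"dz":-4,"fingers":0.4},{"wx":0,"wy":0,"wz":15,"dx":0,"dy":0,"dz":-4,"fingers":0.4},{"wx":0,"wy":0,"wz":15,"dx":0,"dy":0,"dz":-4,"fingers":0.4},{"wx":0,"wy":0,"wz":15,"dx":0,"dy":0,"dz":-4,"fingers":0.4}]'; python3 look.py .01 w9 110 | grep -v '^\[.*\] \[.*\] \[[ 5]*[5-9]..\..'
python3 - <<'E'
from h import *
plan((.415,.0636,.05,-9.9),(.415,.0636,.003,-9.9))
E
```

```text
time_s: 14.2
tool_pos: [0.4152, 0.0647, 0.1659]
eef_rot: [[0.985, -0.171, 0.0], [-0.171, -0.985, -0.0], [0.0, 0.0, -1.0]]
force: [0.3, 0.0, 0.3]
grip_width: 0.601
gripper_force: 0.0
14.2 [ 0.18746737  0.16933607 -0.53182215  2.16294891  0.11572187  0.83574325
 -2.15837122] [0.41518174 0.06466452 0.16586361] -9.83721045957836 [ 5.59801967e-07 -2.01040295e-04 -9.99999980e-01]
[115. 116.] [    0     0   195   271 26461] [464.3 203.8] [281.7 137.6] 0.097040445
[491.  63.] [486   0  11 125 532] [ 477.4 -166.4] [111.1   4. ] 4.872178
[482.  63.] [476   4  12 119 493] [ 478.2 -157.9] [106.2   3.8] 4.9579453
[473.  64.] [467   8  13 114 458] [ 478.5 -150. ] [101.8   3.7] 5.0911574
[465.  63.] [459  11  12 110 393] [ 479.  -142.8] [98.3  3.3] 4.9161468
[458.  66.] [452  14  12 106 399] [ 479.5 -136.2] [95.   3.4] 5.0090637
[451.  67.] [445  17  12 102 372] [ 479.9 -129.9] [91.5  3.3] 4.9350066
[444.  68.] [438  19  13 100 357] [ 480. -124.] [89.7  3.3] 4.993426
[438.  70.] [432  22  13  96 336] [ 480.3 -118.5] [86.4  3.2] 5.016181
[432.  70.] [426  24  14  93 391] [ 480.7 -113.1] [83.8  3.9] 4.902539
[258. 168.] [ 245  134   27   70 1780] [416.6  62.4] [25.8 71.4] 169.85146
[424. 195.] [ 390  163   70   65 3590] [ 359.8 -102.2] [72.2 69.3] 80.215195
[ 38. 251.] [   0  227   79   58 1218] [355.9 319.1] [83.6 59.5] 62.10668
[229. 323.] [ 131  281  236   89 8250] [221.5 108.6] [272.3 119.9] 73.690384
w [ 0.   -0.    0.03] d [-1.000e-03  2.600e-02  2.896e+00] rows 2.3
w [ 0.   -0.    0.03] d [-1.000e-03  2.600e-02  4.071e+00] rows 0.9
```

```bash
python3 -m handwheel '[{"wx":0,"wy":0,"wz":0.04,"dx":0.02,"dy":0.02,"dz":1.2,"fingers":0.4},{"wx":0,"wy":0,"wz":0.04,"dx":0.02,"dy":0.02,"dz":2.4,"fingers":0.4},{"wx":0,"wy":0,"wz":0.04,"dx":0.02,"dy":0.02,"dz":3.4,"fingers":0.4},{"wx":0,"wy":0,"wz":0.04,"dx":0.02,"dy":0.02,"dz":3.9,"fingers":0.4},{"wx":0,"wy":0,"wz":0.04,"dx":0.02,"dy":0.02,"dz":4.08,"fingers":0.4},{"wx":0,"wy":0,"wz":0.04,"dx":0.02,"dy":0.02,"dz":4.08,"fingers":0.4},{"wx":0,"wy":0,"wz":0.04,"dx":0.02,"dy":0.02,"dz":4.08,"fingers":1},{"wx":0,"wy":0,"wz":0.04,"dx":0.02,"dy":0.02,"dz":4.08,"fingers":1},{"wx":0,"wy":0,"wz":0.04,"dx":0.02,"dy":0.02,"dz":4.08,"fingers":1},{"wx":0,"wy":0,"wz":0.04,"dx":0.02,"dy":0.02,"dz":4.08,"fingers":1},{"wx":0,"wy":0,"wz":0.04,"dx":0.02,"dy":0.02,"dz":4.08,"fingers":1},{"wx":0,"wy":0,"wz":0.04,"dx":0.02,"dy":0.02,"dz":4.08,"fingers":1},{"wx":0,"wy":0,"wz":0.04,"dx":0.02,"dy":0.02,"dz":4.08,"fingers":1}]'
python3 - <<'E'
from h import *
o=manip.get_obs(); print(o['tool_pos'])
plan((*o['tool_pos'][:2],.20,-9.9),(.38,.070,.20,-9.9),(.38,.12,.20,25),(.35,.18,.20,40),(.340,.3025,.20,54.1))
E
```

```text
time_s: 15.55
tool_pos: [0.4166, 0.0637, 0.0033]
eef_rot: [[0.985, -0.175, 0.001], [-0.175, -0.985, -0.0], [0.001, -0.0, -1.0]]
force: [-1.1, -1.2, 7.3]
grip_width: 0.27
gripper_force: 30.0
[0.41656672 0.06366556 0.00331312]
w [-0.   -0.01 -0.03] d [ 0.006 -0.    -4.917] rows 3.9
w [-0.   -0.01 -0.03] d [-9.220e-01  4.000e-03 -4.918e+00] rows 0.7
w [ 0.   -0.01 -5.85] d [-1.14  -1.227 -4.919] rows 4.1
w [ 0.01 -0.01 -8.35] d [-2.141 -2.573 -4.92 ] rows 1.7
w [ 1.00e-02 -1.00e-02 -1.07e+01] d [-2.923 -5.544 -4.921] rows 2.5
```

```bash
python3 -m handwheel '[{"wx":0,"wy":0,"wz":0,"dx":0,"dy":0,"dz":-2.5,"fingers":1},{"wx":0,"wy":0,"wz":0,"dx":0,"dy":0,"dz":-4.9,"fingers":1},{"wx":0,"wy":0,"wz":0,"dx":0,"dy":0,"dz":-4.9,"fingers":1},{"wx":0,"wy":0,"wz":0,"dx":0,"dy":0,"dz":-4.9,"fingers":1},{"wx":0,"wy":0,"wz":0,"dx":-0.95,"dy":0,"dz":-4.9,"fingers":1},{"wx":0,"wy":0,"wz":-5.8,"dx":-1.15,"dy":-1.2,"dz":-4.9,"fingers":1},{"wx":0,"wy":0,"wz":-5.8,"dx":-1.15,"dy":-1.2,"dz":-4.9,"fingers":1},{"wx":0,"wy":0,"wz":-5.8,"dx":-1.15,"dy":-1.2,"dz":-4.9,"fingers":1},{"wx":0,"wy":0,"wz":-5.8,"dx":-1.15,"dy":-1.2,"dz":-4.9,"fingers":1},{"wx":0,"wy":0,"wz":-8.35,"dx":-2.15,"dy":-2.6,"dz":-4.9,"fingers":1},{"wx":0,"wy":0,"wz":-8.35,"dx":-2.15,"dy":-2.6,"dz":-4.9,"fingers":1},{"wx":0,"wy":0,"wz":-10.7,"dx":-2.95,"dy":-5.55,"dz":-4.9,"fingers":1},{"wx":0,"wy":0,"wz":-10.7,"dx":-2.95,"dy":-5.55,"dz":-4.9,"fingers":1},{"wx":0,"wy":0,"wz":-10.7,"dx":-2.95,"dy":-5.55,"dz":-4.9,"fingers":1},{"wx":0,"wy":0,"wz":-10.7,"dx":-2.95,"dy":-5.55,"dz":-4.9,"fingers":1},{"wx":0,"wy":0,"wz":-10.7,"dx":-2.95,"dy":-5.55,"dz":-4.9,"fingers":1}]'
python3 - <<'E'
from h import *
plan((.3706,.3462,.20,54.07),(.3706,.3462,.094,54.07))
E
```

```text
time_s: 17.15
tool_pos: [0.3383, 0.3023, 0.1983]
eef_rot: [[0.585, 0.811, -0.001], [0.811, -0.585, -0.001], [-0.001, -0.0, -1.0]]
force: [1.1, -0.9, -0.4]
grip_width: 0.269
gripper_force: 30.0
w [-0.    0.01  0.02] d [ 1.362  0.014 -0.043] rows 1.1
w [-0.    0.01  0.02] d [1.365 0.014 2.607] rows 2.1
```

```bash
python3 -m handwheel '[{"wx":0,"wy":0,"wz":0,"dx":1.36,"dy":0.01,"dz":0,"fingers":1},{"wx":0,"wy":0,"wz":0,"dx":1.36,"dy":0.01,"dz":0.9,"fingers":1},{"wx":0,"wy":0,"wz":0,"dx":1.36,"dy":0.01,"dz":2.0,"fingers":1},{"wx":0,"wy":0,"wz":0,"dx":1.36,"dy":0.01,"dz":2.5,"fingers":1},{"wx":0,"wy":0,"wz":0,"dx":1.36,"dy":0.01,"dz":2.5,"fingers":1},{"wx":0,"wy":0,"wz":0,"dx":1.36,"dy":0.01,"dz":2.5,"fingers":1}]'
python3 - <<'E'
from h import *
import pickle
o=manip.get_obs(); t=o['tool_pos'][:2]; B=o['eef_rot']; ex=B[:2,0]; ey=-B[:2,1]; print(o['tool_pos'])
c=cam('wrist'); pickle.dump(c,open('w10.pkl','wb')); save(c,'w10')
P=cloud(c); D=P[...,:2]-t; X=D@ex*1000; Y=D@ey*1000; Z=P[...,2]*1000
for v in range(136,190,4): print(v,' '.join(f'{X[v,u]:.0f},{Y[v,u]:.0f},{Z[v,u]:.0f}' for u in (223,230,236,242,250,258,270,277,283,289,295)))
# cassette edges
m=(Z>95)&(Z<110)&(abs(Y)<18)&(X>0)&(X<45)
print('cas xmax',np.percentile(X[m],98),'Y',np.percentile(Y[m],[2,98]))
c5=pickle.load(open('w5.pkl','rb'))
for n,cc in(('w5',c5),('w10',c)):
    g=cv2.cvtColor(cc['image'],cv2.COLOR_RGB2GRAY)
    w=g[270:292,235:285]; ys,xs=np.where(w<70); print(n,'well px',xs.mean()+235,ys.mean()+270,'edge',[int(r) for r in g[170:186,258]])
    print([int(r) for r in g[200,225:290]])
E
```

```text
time_s: 17.75
tool_pos: [0.3714, 0.3456, 0.0992]
eef_rot: [[0.587, 0.809, 0.0], [0.809, -0.587, -0.001], [-0.001, 0.001, -1.0]]
force: [-0.2, 0.4, 0.5]
grip_width: 0.269
gripper_force: 30.0
[0.37138811 0.34563016 0.09916286]
136 44,24,17 44,19,18 44,15,17 44,10,16 44,4,17 44,-2,18 44,-11,18 44,-16,17 44,-21,17 44,-25,17 45,-29,22
140 41,24,17 41,19,18 41,15,17 41,10,17 41,4,17 41,-2,16 41,-11,17 41,-16,18 41,-21,17 41,-25,16 41,-29,21
144 38,25,16 38,19,18 39,14,23 39,10,25 38,4,17 38,-2,17 39,-11,24 39,-16,25 38,-21,17 38,-25,17 38,-29,20
148 35,25,16 35,19,16 39,13,41 39,9,43 38,4,37 38,-2,37 39,-10,41 39,-15,42 35,-21,16 35,-25,18 32,-32,-2
152 32,25,17 39,16,57 39,12,57 39,9,57 38,4,52 38,-2,53 39,-9,58 39,-14,57 39,-18,57 32,-25,18 28,-32,-1
156 29,25,17 40,15,73 40,11,73 40,8,74 38,3,67 38,-2,65 40,-9,74 40,-13,73 40,-16,74 29,-25,18 25,-32,-1
160 25,25,16 37,15,72 37,11,74 37,8,71 37,3,72 37,-2,71 37,-9,73 37,-13,74 37,-16,73 26,-26,18 22,-32,0
164 22,25,17 34,15,71 27,14,40 32,8,62 33,3,67 34,-2,69 32,-9,62 30,-14,50 35,-16,72 23,-26,18 18,-33,-2
168 19,25,18 32,15,72 25,14,4
[... 827 characters left out ...]
96, 103, 104, 105, 105, 105, 106, 105, 105, 105, 106, 104, 105, 104, 107, 106, 105, 106, 105, 107, 105, 105, 105, 105, 106, 106, 107, 107, 105, 107, 106, 105, 105, 104, 107, 107, 105, 107, 105, 106, 107, 105, 106, 101, 94, 79, 66, 68, 88, 103, 106, 110, 118, 118, 118]
w10 well px 270.8217054263566 279.73643410852713 edge [83, 76, 81, 81, 77, 86, 96, 92, 84, 80, 80, 89, 97, 95, 83, 74]
[52, 52, 52, 51, 53, 50, 50, 53, 65, 80, 96, 102, 105, 107, 106, 103, 105, 106, 105, 106, 106, 104, 105, 106, 104, 106, 107, 105, 105, 107, 106, 106, 105, 106, 106, 105, 105, 106, 106, 106, 105, 104, 104, 106, 106, 106, 106, 106, 106, 106, 105, 105, 105, 103, 102, 106, 113, 118, 119, 120, 120, 118, 105, 85, 84]
```

```bash
python3 -m handwheel '[{"wx":0,"wy":0,"wz":0,"dx":0,"dy":-0.015,"dz":0.3,"fingers":1},{"wx":0,"wy":0,"wz":0,"dx":0,"dy":-0.015,"dz":0.6,"fingers":1},{"wx":0,"wy":0,"wz":0,"dx":0,"dy":-0.015,"dz":0.6,"fingers":1},{"wx":0,"wy":0,"wz":0,"dx":0,"dy":-0.015,"dz":0.6,"fingers":1}]';  python3 -m handwheel '[{"wx":0,"wy":0,"wz":0,"dx":0,"dy":0,"dz":0.1,"fingers":1},{"wx":0,"wy":0,"wz":0,"dx":0,"dy":0,"dz":0.2,"fingers":1},{"wx":0,"wy":0,"wz":0,"dx":0,"dy":0,"dz":0.3,"fingers":1},{"wx":0,"wy":0,"wz":0,"dx":0,"dy":0,"dz":0.35,"fingers":1},{"wx":0,"wy":0,"wz":0,"dx":0,"dy":0,"dz":0.35,"fingers":1}]'
```

```text
time_s: 18.2
tool_pos: [0.3701, 0.3469, 0.0744]
eef_rot: [[0.586, 0.811, -0.001], [0.811, -0.586, -0.001], [-0.001, -0.0, -1.0]]
force: [-0.4, 0.7, 0.6]
grip_width: 0.27
gripper_force: 30.0
time_s: 18.7
tool_pos: [0.3707, 0.3478, 0.0608]
eef_rot: [[0.586, 0.81, 0.001], [0.81, -0.586, 0.001], [0.001, -0.0, -1.0]]
force: [1.6, 0.7, 2.0]
grip_width: 0.266
gripper_force: 30.0
```

```bash
python3 -m handwheel '[{"wx":0,"wy":0,"wz":0,"dx":-0.015,"dy":0,"dz":0.1,"fingers":1},{"wx":0,"wy":0,"wz":0,"dx":-0.02,"dy":0,"dz":0.2,"fingers":1},{"wx":0,"wy":0,"wz":0,"dx":-0.02,"dy":0,"dz":0.25,"fingers":1},{"wx":0,"wy":0,"wz":0,"dx":-0.02,"dy":0,"dz":0.25,"fingers":1},{"wx":0,"wy":0,"wz":0,"dx":-0.02,"dy":0,"dz":0.25,"fingers":1}]'
cat > chk.py <<'E'
from h import *
import pickle,sys
o=manip.get_obs(); t=o['tool_pos'][:2]; B=o['eef_rot']; ex=B[:2,0]; ey=-B[:2,1]; print(o['tool_pos'])
c=cam('wrist'); pickle.dump(c,open(sys.argv[1]+'.pkl','wb')); save(c,sys.argv[1]); 
P=cloud(c); D=P[...,:2]-t; X=D@ex*1000; Y=D@ey*1000; Z=P[...,2]*1000
for v in range(120,260,5): print(v,' '.join(f'{X[v,u]:.0f},{Y[v,u]:.0f},{Z[v,u]:.0f},{c["image"][v,u].mean():.0f}' for u in (240,249,257,265,275)))
E
python3 chk.py w11
python3 - <<'E'
import pickle
for n in('w6','w11'):
    g=pickle.load(open(n+'.pkl','rb'))['image'].mean(2)
    print(n,[int(x) for x in g[180:206,257]],[int(x) for x in g[280,235:290:2]])
E
```

```text
time_s: 19.2
tool_pos: [0.3699, 0.3466, 0.0507]
eef_rot: [[0.586, 0.81, 0.0], [0.81, -0.586, 0.0], [0.0, -0.0, -1.0]]
force: [0.5, 1.8, 4.3]
grip_width: 0.268
gripper_force: 30.0
[0.36994283 0.34660861 0.05068556]
120 66,5,95,48 66,2,94,47 66,-1,94,47 66,-4,95,49 66,-7,95,49
125 64,5,94,42 64,2,94,42 64,-1,95,42 64,-4,93,42 64,-7,93,43
130 62,5,93,26 62,2,92,23 62,-1,92,25 62,-4,92,22 62,-8,92,23
135 61,5,92,167 60,2,91,151 60,-1,90,150 60,-4,89,150 60,-8,91,150
140 58,6,88,241 58,2,88,241 58,-1,89,241 58,-4,90,241 58,-8,88,242
145 56,6,86,239 56,2,86,240 56,-1,88,239 56,-4,87,239 56,-8,86,239
150 42,9,19,80 42,4,17,81 42,-1,16,82 42,-6,17,83 42,-12,17,81
155 39,9,18,48 39,4,17,57 39,-1,18,58 39,-6,18,57 39,-12,18,49
160 39,9,33,40 38,4,30,51 38,-1,29,39 38,-6,30,40 39,-11,34,40
165 39,8,46,40 38,3,43,47 38,-1,42,40 38,-5,41,40 39,-10,46,39
170 39,7,57,40 38,3,55,44 38,-1,54,39 38,-5,54,41 38,-10,55,39
175 39,7,67,39 38,3,65,47 38,-1,64,40 38,-5,64,40 37,-10,60,64
180 39,7,74,55 38,3,73,46 38,-1,74,45 38,-4,73,46 33,-10,55,76
185 31,8,57,83 34,3,68,44 35,-1,69,41 34,-5,68,41 31,-10,5
[... 700 characters left out ...]
-10,57,112
245 -2,8,56,111 -2,3,57,65 -2,-1,57,88 -2,-5,56,64 -2,-11,56,112
250 -5,8,57,110 -5,3,57,112 -5,-1,57,185 -5,-5,57,111 -5,-11,57,111
255 -8,8,55,112 -8,3,56,112 -8,-1,56,128 -7,-5,57,218 -8,-11,56,115
w6 [44, 46, 45, 40, 39, 39, 41, 40, 39, 41, 50, 60, 65, 79, 90, 84, 73, 86, 104, 112, 112, 111, 112, 111, 100, 77] [115, 202, 223, 224, 215, 148, 163, 217, 174, 57, 26, 28, 28, 70, 189, 215, 155, 161, 220, 220, 166, 105, 68, 30, 14, 11, 11, 12]
w11 [44, 45, 42, 42, 40, 40, 39, 40, 39, 40, 50, 63, 70, 83, 91, 79, 80, 98, 110, 113, 113, 112, 111, 103, 85, 66] [94, 196, 221, 223, 214, 151, 164, 216, 166, 47, 28, 27, 27, 56, 183, 216, 159, 159, 219, 202, 135, 104, 62, 32, 13, 12, 11, 16]
```

B's top is 5 mm below the lips, and the force is just the follower's. Release and retract.

```bash
python3 -m handwheel '[{"wx":0,"wy":0,"wz":0,"dx":0,"dy":0,"dz":0,"fingers":0.58},{"wx":0,"wy":0,"wz":0,"dx":0,"dy":0,"dz":0,"fingers":0.58},{"wx":0,"wy":0,"wz":0,"dx":0,"dy":0,"dz":0,"fingers":0.58},{"wx":0,"wy":0,"wz":0,"dx":0,"dy":0,"dz":0,"fingers":0.58},{"wx":0,"wy":0,"wz":0,"dx":0,"dy":0,"dz":-0.5,"fingers":0.58},{"wx":0,"wy":0,"wz":0,"dx":0,"dy":0,"dz":-1.5,"fingers":0.58},{"wx":0,"wy":0,"wz":0,"dx":0,"dy":0,"dz":-2.7,"fingers":0.58},{"wx":0,"wy":0,"wz":0,"dx":0,"dy":0,"dz":-3.7,"fingers":0.58},{"wx":0,"wy":0,"wz":0,"dx":0,"dy":0,"dz":-3.7,"fingers":0.58},{"wx":0,"wy":0,"wz":0,"dx":0,"dy":0,"dz":-3.7,"fingers":0.58}]'; python3 chk.py w12 | awk 'NR==1||$1>130&&$1<250'
python3 - <<'E'
from h import *
e=np.array([.587,.81]); m=np.array([.3704,.3463])
p=m-.09*e; plan((*p,.16,54.07),(*p,.05,54.07))
E
```

```text
time_s: 20.25
tool_pos: [0.3702, 0.3462, 0.199]
eef_rot: [[0.586, 0.81, 0.001], [0.81, -0.586, 0.0], [0.001, 0.001, -1.0]]
force: [0.1, 0.3, -0.2]
grip_width: 0.421
gripper_force: 0.0
[0.3701811  0.34622053 0.19899804]
135 39,14,73,113 39,6,74,89 38,-1,66,50 32,-10,18,55 39,-17,74,106
140 35,14,73,93 33,6,61,109 34,-1,67,82 33,-9,61,115 34,-17,70,48
145 30,14,71,95 28,6,61,179 28,-1,61,175 28,-9,61,187 30,-17,70,48
150 26,14,72,96 24,6,61,212 24,-1,61,215 24,-9,62,217 25,-17,71,52
155 21,14,72,95 19,6,60,214 19,-1,62,221 19,-9,61,220 21,-17,72,54
160 11,16,46,50 14,6,60,215 14,-1,62,204 14,-9,62,220 11,-19,46,124
165 6,16,45,47 9,6,61,215 9,-1,61,238 9,-9,61,220 6,-19,45,122
170 1,16,45,52 4,6,61,215 5,-1,62,233 5,-9,62,219 1,-19,47,121
175 -5,16,45,51 -0,6,62,215 -0,-1,61,233 -0,-9,62,220 -5,-19,45,119
180 -10,16,45,51 -6,6,60,215 -5,-1,61,217 -6,-9,60,219 -10,-20,44,118
185 -15,16,45,50 -10,6,61,215 -10,-1,61,218 -10,-9,62,220 -23,-21,17,117
190 -21,16,44,49 -15,6,61,215 -15,-1,62,202 -15,-9,62,220 -29,-21,17,110
195 -22,15,58,41 -20,6,61,202 -20,-1,62,130 -20,-9,62,216 -22,-19,57,
[... 160 characters left out ...]
4,101 -36,7,61,133 -34,-1,66,63 -36,-9,61,173 -31,-18,73,80
215 -36,15,74,102 -38,6,68,54 -38,-1,70,66 -39,-9,68,64 -36,-18,74,88
220 -42,15,73,127 76,-1,360,101 -57,-1,35,89 -57,-10,36,91 -41,-18,74,129
225 -57,16,48,94 -57,7,50,95 -58,-1,48,93 -58,-10,48,95 -58,-20,48,94
230 -57,16,62,94 -57,7,61,93 -58,-1,60,95 -57,-9,62,95 -58,-20,59,93
235 -58,15,71,191 -58,6,72,196 -58,-1,71,198 -59,-9,69,201 -59,-19,70,202
240 -64,15,70,242 -64,7,70,243 -63,-1,72,242 -63,-9,72,243 -63,-19,72,243
245 -106,19,-2,106 -105,8,-2,105 -105,-2,-0,105 -105,-11,-2,107 -105,-24,-0,106
w [0.   0.01 0.01] d [-2.223e+00  2.000e-03  9.500e-01] rows 1.9
w [0.   0.01 0.01] d [-2.219e+00  1.000e-03  3.700e+00] rows 2.2
```

```bash
python3 -m handwheel '[{"wx":0,"wy":0,"wz":0,"dx":-1.2,"dy":0,"dz":0,"fingers":1},{"wx":0,"wy":0,"wz":0,"dx":-2.25,"dy":0,"dz":0.3,"fingers":1},{"wx":0,"wy":0,"wz":0,"dx":-2.25,"dy":0,"dz":1,"fingers":1},{"wx":0,"wy":0,"wz":0,"dx":-2.25,"dy":0,"dz":1.5,"fingers":1},{"wx":0,"wy":0,"wz":0,"dx":-2.25,"dy":0,"dz":1.5,"fingers":1}]'; python3 -m handwheel '[{"wx":0,"wy":0,"wz":0,"dx":0,"dy":0,"dz":1,"fingers":1},{"wx":0,"wy":0,"wz":0,"dx":0,"dy":0,"dz":2.2,"fingers":1},{"wx":0,"wy":0,"wz":0,"dx":0,"dy":0,"dz":2.2,"fingers":1},{"wx":0,"wy":0,"wz":0,"dx":0,"dy":0,"dz":2.2,"fingers":1}]'
```

```text
time_s: 20.8
tool_pos: [0.3149, 0.2709, 0.1355]
eef_rot: [[0.586, 0.811, -0.006], [0.811, -0.586, -0.004], [-0.007, -0.002, -1.0]]
force: [0.9, -0.1, -0.3]
grip_width: 0.017
gripper_force: 0.0
time_s: 21.2
tool_pos: [0.3163, 0.2737, 0.0509]
eef_rot: [[0.585, 0.811, -0.003], [0.811, -0.585, -0.001], [-0.002, -0.001, -1.0]]
force: [0.0, 0.0, 1.1]
grip_width: 0.005
gripper_force: 0.0
```

```bash
python3 -m handwheel '[{"wx":0,"wy":0,"wz":0,"dx":0.15,"dy":0,"dz":0,"fingers":1},{"wx":0,"wy":0,"wz":0,"dx":0.3,"dy":0,"dz":0,"fingers":1},{"wx":0,"wy":0,"wz":0,"dx":0.5,"dy":0,"dz":0,"fingers":1},{"wx":0,"wy":0,"wz":0,"dx":0.75,"dy":0,"dz":0,"fingers":1},{"wx":0,"wy":0,"wz":0,"dx":1.0,"dy":0,"dz":0,"fingers":1}]'; python3 -m handwheel '[{"wx":0,"wy":0,"wz":0,"dx":0.3,"dy":0,"dz":0,"fingers":1},{"wx":0,"wy":0,"wz":0,"dx":0.6,"dy":0,"dz":0,"fingers":1},{"wx":0,"wy":0,"wz":0,"dx":0.9,"dy":0,"dz":0,"fingers":1},{"wx":0,"wy":0,"wz":0,"dx":1.2,"dy":0,"dz":0,"fingers":1},{"wx":0,"wy":0,"wz":0,"dx":1.5,"dy":0,"dz":0,"fingers":1},{"wx":0,"wy":0,"wz":0,"dx":1.8,"dy":0,"dz":0,"fingers":1},{"wx":0,"wy":0,"wz":0,"dx":2.1,"dy":0,"dz":0,"fingers":1},{"wx":0,"wy":0,"wz":0,"dx":2.2,"dy":0,"dz":0,"fingers":1},{"wx":0,"wy":0,"wz":0,"dx":2.25,"dy":0,"dz":0,"fingers":1}]'
python3 - <<'E'
from h import *
o=manip.get_obs(); print((o['tool_pos'][:2]-np.array([.3704,.3463]))@np.array([.587,.81]), o['force'])
E
```

```text
time_s: 21.7
tool_pos: [0.3415, 0.3063, 0.0512]
eef_rot: [[0.586, 0.81, 0.001], [0.81, -0.586, -0.0], [0.0, 0.001, -1.0]]
force: [-0.9, -3.7, 2.5]
grip_width: 0.003
gripper_force: 1.8
time_s: 22.6
tool_pos: [0.3887, 0.3721, 0.0493]
eef_rot: [[0.586, 0.81, -0.008], [0.81, -0.586, -0.016], [-0.018, 0.003, -1.0]]
force: [-17.9, -26.9, 29.4]
grip_width: 0.008
gripper_force: 16.6
0.03161127434217359 [-17.86281562 -26.88919479  29.42160967]
```

```bash
python3 - <<'E'
from h import *
import pickle
c=cam('scene'); pickle.dump(c,open('s13.pkl','wb')); save(c,'s13')
c=cam('wrist'); pickle.dump(c,open('w13.pkl','wb')); save(c,'w13')
E
python3 -m handwheel '[{"wx":0,"wy":0,"wz":0,"dx":-0.2,"dy":0,"dz":0,"fingers":1},{"wx":0,"wy":0,"wz":0,"dx":-0.6,"dy":0,"dz":0,"fingers":1},{"wx":0,"wy":0,"wz":0,"dx":-0.6,"dy":0,"dz":0,"fingers":1}]'
python3 - <<'E'
from h import *
import pickle
e=np.array([.587,.81]); f=np.array([-.81,.587]); m=np.array([.3704,.3463])
for n in('w13','s13'):
    c=pickle.load(open(n+'.pkl','rb')); P=cloud(c); D=P[...,:2]-m; X=D@e*1000; Y=D@f*1000; Z=P[...,2]*1000; g=c['image'].mean(2)
    if n=='w13':
        for v in range(100,300,6): print(v,' '.join(f'{X[v,u]:.0f},{Y[v,u]:.0f},{Z[v,u]:.0f},{g[v,u]:.0f}' for u in (150,190,220,256,290,320,360)))
    else:
        k=(abs(Y)<60)&(X>-110)&(X<150)&(Z>2)
        for x in range(-20,120,6):
            q=k&(abs(X-x)<3); print(x,q.sum(),[(a,(q&(abs(Z-a)<5)).sum()) for a in range(10,200,10) if (q&(abs(Z-a)<5)).sum()>2])
E
```

```text
time_s: 23.0
tool_pos: [0.3788, 0.3598, 0.0507]
eef_rot: [[0.585, 0.811, 0.0], [0.811, -0.585, 0.001], [0.001, -0.001, -1.0]]
force: [-0.2, -0.7, 0.1]
grip_width: 0.004
gripper_force: 0.0
100 106,30,114,240 106,19,115,240 107,10,115,241 106,0,114,242 107,-10,115,242 107,-18,115,242 107,-29,114,242
106 105,30,114,240 105,19,115,241 105,11,113,241 105,0,115,241 105,-10,114,242 105,-18,114,242 105,-30,114,242
112 111,0,209,240 103,19,114,241 103,10,114,241 103,0,115,242 103,-10,115,242 103,-18,114,242 103,-30,114,242
118 101,31,114,240 101,19,114,240 101,11,114,241 102,0,115,242 101,-10,114,242 101,-18,114,243 102,-30,114,242
124 100,31,114,237 100,19,114,238 100,11,113,239 100,0,114,240 100,-10,114,240 100,-18,115,240 100,-30,114,240
130 98,31,113,234 98,20,112,234 98,11,114,234 98,0,113,235 98,-10,114,234 98,-19,114,235 98,-30,114,234
136 96,32,112,232 96,20,114,232 96,11,112,232 96,0,113,233 96,-10,112,233 96,-19,113,233 96,-31,113,232
142 94,32,112,101 94,20,112,138 94,11,112,136 94,0,112,144 94,-10,113,144 94,-19,112,160 94,-31,112,232
148 92,33,111,11 92,20,111,19 92,11,111,20 92,
[... 3799 characters left out ...]
346 [(10, np.int64(22)), (20, np.int64(29)), (30, np.int64(25)), (40, np.int64(30)), (50, np.int64(30)), (60, np.int64(38)), (70, np.int64(33)), (80, np.int64(62)), (90, np.int64(56)), (140, np.int64(7)), (170, np.int64(10))]
64 78 [(20, np.int64(3)), (70, np.int64(3)), (90, np.int64(54)), (100, np.int64(11))]
70 67 [(30, np.int64(3)), (70, np.int64(4)), (90, np.int64(12)), (100, np.int64(47))]
76 42 [(40, np.int64(3)), (100, np.int64(33))]
82 35 [(50, np.int64(3)), (100, np.int64(27))]
88 18 [(60, np.int64(4)), (110, np.int64(11))]
94 40 [(110, np.int64(30)), (120, np.int64(5))]
100 27 [(110, np.int64(17)), (120, np.int64(5))]
106 12 [(50, np.int64(3)), (110, np.int64(4))]
112 4 []
118 5 []
```

The panel stands close to the housing face, so the stop was probably the shut position. Retreat and measure the gap.

```bash
python3 -m handwheel '[{"wx":0,"wy":0,"wz":0,"dx":-0.8,"dy":0,"dz":0,"fingers":1},{"wx":0,"wy":0,"wz":0,"dx":-1,"dy":0,"dz":-1.2,"fingers":1},{"wx":0,"wy":0,"wz":0,"dx":-1,"dy":0,"dz":-2.4,"fingers":1},{"wx":0,"wy":0,"wz":0,"dx":-1,"dy":0,"dz":-3.5,"fingers":1},{"wx":0,"wy":0,"wz":0,"dx":-1,"dy":0,"dz":-3.5,"fingers":1},{"wx":0,"wy":0,"wz":0,"dx":-1,"dy":0,"dz":-3.5,"fingers":1}]'
cat > gap.py <<'E'
from h import *
e=np.array([.587,.81]); f=np.array([-.81,.587]); m=np.array([.3704,.3463])
for n in ('scene','wrist'):
    c=cam(n); save(c,n+'14'); P=cloud(c); D=P[...,:2]-m; X=D@e*1000; Y=D@f*1000; Z=P[...,2]*1000
    k=(X>30)&(X<75)
    for nm,q in (('panel face',k&(abs(Y)<34)&(Z>15)&(Z<66)),('panel top',k&(abs(Y)<34)&(abs(Z-72)<2)),('hous front L',k&(Y>43)&(Y<57)&(Z>15)&(Z<75)),('hous front R',k&(Y<-43)&(Y>-57)&(Z>15)&(Z<75)),('lintel',k&(abs(Y)<35)&(Z>77)&(Z<84))):
        if q.sum()>5: print(n,nm,q.sum(),np.percentile(X[q],[2,25,50,75,98]).round(1),'slope',np.polyfit(Y[q],X[q],1).round(3))
E
python3 gap.py
```

```text
time_s: 23.6
tool_pos: [0.357, 0.3287, 0.192]
eef_rot: [[0.586, 0.81, 0.003], [0.81, -0.586, 0.003], [0.004, 0.001, -1.0]]
force: [0.3, -0.9, -0.9]
grip_width: 0.005
gripper_force: 0.0
scene panel face 342 [39.7 42.5 43.9 45.4 54.4] slope [1.0000e-02 4.4412e+01]
scene panel top 47 [39.5 44.7 47.9 51.5 55.2] slope [-1.3000e-02  4.8025e+01]
scene hous front L 77 [53.4 56.1 57.  58.3 62. ] slope [ 0.073 53.593]
scene hous front R 80 [52.7 54.9 56.8 58.  60.7] slope [2.6000e-02 5.7931e+01]
scene lintel 58 [52.3 54.7 55.7 56.6 60. ] slope [-1.0000e-03  5.5741e+01]
wrist panel face 45 [41.4 41.5 41.5 41.6 41.6] slope [-2.0000e-03  4.1525e+01]
wrist panel top 966 [43.5 46.  48.4 50.9 53.3] slope [ 0.   48.33]
```

```bash
python3 -m handwheel '[{"wx":0,"wy":0,"wz":0,"dx":0,"dy":0,"dz":1.2,"fingers":1},{"wx":0,"wy":0,"wz":0,"dx":0,"dy":0,"dz":2.4,"fingers":1},{"wx":0,"wy":0,"wz":0,"dx":0,"dy":0,"dz":3.5,"fingers":1},{"wx":0,"wy":0,"wz":0,"dx":0.5,"dy":0,"dz":3.5,"fingers":1},{"wx":0,"wy":0,"wz":0,"dx":1.0,"dy":0,"dz":3.5,"fingers":1},{"wx":0,"wy":0,"wz":0,"dx":1.15,"dy":0,"dz":3.5,"fingers":1},{"wx":0,"wy":0,"wz":0,"dx":1.25,"dy":0,"dz":3.5,"fingers":1},{"wx":0,"wy":0,"wz":0,"dx":1.3,"dy":0,"dz":3.5,"fingers":1},{"wx":0,"wy":0,"wz":0,"dx":1.35,"dy":0,"dz":3.5,"fingers":1},{"wx":0,"wy":0,"wz":0,"dx":1.37,"dy":0,"dz":3.5,"fingers":1},{"wx":0,"wy":0,"wz":0,"dx":1.37,"dy":0,"dz":3.5,"fingers":1}]'; python3 -m handwheel '[{"wx":0,"wy":0,"wz":0,"dx":0.04,"dy":0,"dz":0,"fingers":1},{"wx":0,"wy":0,"wz":0,"dx":0.04,"dy":0,"dz":0,"fingers":1}]'
```

```text
time_s: 24.8
tool_pos: [0.3879, 0.3711, 0.0508]
eef_rot: [[0.586, 0.81, 0.0], [0.81, -0.586, -0.0], [0.0, 0.0, -1.0]]
force: [0.0, 0.7, -0.3]
grip_width: 0.003
gripper_force: 0.0
time_s: 25.0
tool_pos: [0.3886, 0.3721, 0.0506]
eef_rot: [[0.586, 0.81, -0.0], [0.81, -0.586, -0.001], [-0.001, 0.0, -1.0]]
force: [-0.8, -1.0, 2.0]
grip_width: 0.005
gripper_force: 1.1
```

```bash
python3 -m handwheel '[{"wx":0,"wy":0,"wz":0,"dx":0.03,"dy":0,"dz":0,"fingers":1},{"wx":0,"wy":0,"wz":0,"dx":0.05,"dy":0,"dz":0,"fingers":1},{"wx":0,"wy":0,"wz":0,"dx":0.05,"dy":0,"dz":0,"fingers":1}]';python3 -m handwheel '[{"wx":0,"wy":0,"wz":0,"dx":-0.5,"dy":0,"dz":0,"fingers":1},{"wx":0,"wy":0,"wz":0,"dx":-1.3,"dy":0,"dz":0,"fingers":1},{"wx":0,"wy":0,"wz":0,"dx":-1.5,"dy":0,"dz":-1,"fingers":1},{"wx":0,"wy":0,"wz":0,"dx":-1.5,"dy":0,"dz":-2.2,"fingers":1},{"wx":0,"wy":0,"wz":0,"dx":-1.5,"dy":0,"dz":-3.5,"fingers":1},{"wx":0,"wy":0,"wz":0,"dx":-1.5,"dy":0,"dz":-3.5,"fingers":1},{"wx":0,"wy":0,"wz":0,"dx":-1.5,"dy":0,"dz":-3.5,"fingers":1}]'; python3 gap.py
```

```text
time_s: 25.3
tool_pos: [0.3886, 0.3721, 0.0502]
eef_rot: [[0.586, 0.81, -0.002], [0.81, -0.586, -0.005], [-0.005, 0.001, -1.0]]
force: [-5.4, -6.5, 7.2]
grip_width: 0.006
gripper_force: 4.1
time_s: 26.0
tool_pos: [0.3558, 0.3263, 0.192]
eef_rot: [[0.586, 0.81, 0.003], [0.81, -0.586, 0.002], [0.003, 0.002, -1.0]]
force: [0.2, -0.8, 0.1]
grip_width: 0.005
gripper_force: 0.0
scene panel face 339 [39.6 42.5 44.  45.3 70.4] slope [9.000e-03 4.445e+01]
scene panel top 52 [40.5 44.  47.5 51.1 54. ] slope [2.8000e-02 4.7478e+01]
scene hous front L 76 [52.3 55.2 56.8 58.4 61.6] slope [ 0.178 47.998]
scene hous front R 81 [52.6 55.9 57.  58.1 60.6] slope [-3.3000e-02  5.5255e+01]
scene lintel 50 [50.7 54.  56.  57.5 60.6] slope [-4.000e-03  5.583e+01]
wrist panel face 45 [41.3 41.4 41.4 41.4 41.4] slope [-2.0000e-03  4.1397e+01]
wrist panel top 939 [43.3 45.8 48.2 50.6 53. ] slope [-0.    48.203]
wrist lintel 6 [54.3 54.3 54.4 54.4 55. ] slope [2.000e-03 5.445e+01]
```

```bash
python3 -c "
from workcell import manip
print(manip.job_done())"
```

```text
the job is handed in; nothing more can be done
None
```

Both cassettes are loaded under the lips with their wells towards the front panel, the drawer is shut against its stop, and the job was handed in at about 26 s with the other bench items left alone.

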